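Wash a batch of bearing balls in the bench can

ROBOT

A 7-joint arm with a two-finger parallel gripper is mounted at the origin on the work surface. World frame = base frame: x ahead of the robot, y to its left, z up, the work surface at z = 0. Lengths are in mm, angles in rad, forces in N, time in s.
With the tool pointing down it reaches from about 425 to 1025 mm from the base axis. Payload 9.4 kg.
Tool frame: the origin (TCP) lies at the very end of the fingers, on their centre line; the grasp point (between the pads) lies 19 mm behind it; z points along the fingers, y is the line along which they close (so a half turn about z gives the same grasp; the last joint's range is limited). The gripper opens to 93 mm and grips with 3 to 60 N. Pads are 15 mm wide; open, the fingers measure 128 mm over their backs; the gripper's body (75 mm by 188 mm) begins 65 mm behind the grasp point.
Start: joints at [-1.311, 0.599, -0.003, 1.599, 0.002, 0.943, -0.08], TCP at [239.594, 684.265, 218.618] pointing down, gripper open.
Joint ranges: [-2.57, 2.57], [-0.35, 1.97], [-1.29, 1.29], [0.11, 2.56], [-1.05, 4.19], [0.11, 1.86], [-2.63, 2.63]. Speed limits (rad/s): [2.22, 2.22, 3.01, 3.01, 3.14, 3.14, 3.14].

INTERFACE

Orientations are given as a unit quaternion [x, y, z, w].
In Python, from station import arm, imaging, finish_job gives the robot as it stands. The module is installed in compiled form; this text tells all that it offers.
- The arm moves only by the shell command python3 -m pendant 'ROWS' [FORCE]. ROWS is JSON, a list of rows, each an object of numbers: "x", "y", "z": the shift along the tool's x, y, z in cm; "spin": the turn about the tool's z in rad; "hand": the closure, from 0 (fully open) to 1 (shut). In form: [{"x": .., "y": .., "z": .., "spin": .., "hand": ..}, ...]. A call has 1 to 10 rows; each row is the pose to reach, as a shift and turn from the pose commanded when the call began, along the tool's axes at that moment; what a row does not reach only later rows make up. A row lasts 1/8 s, in which the tool goes at most 62.5 mm and 10.7 degrees, less where a joint would pass 70% of its speed; a pose out of reach is approached as far as the arm can. A call with a gripper value outside its range is refused whole. The fingers move at their own pace and stop on an object; FORCE is the grip in N (left out, the last holds). Time passes only in rows, so rows that repeat a pose let the fingers close. It gives the time, the measured TCP pose, the force, the opening and the grip force at its end, in the units of the state.
- arm.read_state(): the state, without advancing time (a new reading comes with each control period).
- imaging.read_camera(name): name is "side" or "top"; returns (picture, depth): 400x640x3 uint8, blue, green, red; 400x640 float32, mm along the optical axis (not along the pixel's ray), 0 where there is no reading.
- imaging.camera_model(name): a dict with "fx", "fy", "cx", "cy" (pixels), "k1" (the pictures are not rectified: a ray, as slopes to the right and down, at radius r is drawn at 1 + k1 r^2 times it, then the intrinsics apply), "world_from_camera" (4x4, takes a point from camera to world coordinates). Camera axes: x right, y down, z forward; pixel columns grow to the right and rows downward; lengths in mm; the calibration is good to about 2 mm. A picture is of the moment at which its call begins. camera_model takes no time and is no camera call.
- finish_job(): hands the job in; it is judged then, once.
Trained networks look in the newest picture that a camera, given by its name, has taken for a name from the list of things; names that differ only in an ending like _2 or _b are one class to them, and where a whole thing is asked for, a point or a joint stands for the part that bears it (a point fixed in the world has none). Each returns a list of dicts, best first, with "confidence" (0 to 1); they miss things now and then, are a little off and sometimes report something else, mostly with a low value. They report only what shows in the picture. A call takes as long as a camera call. They do not tell look-alikes from the thing itself.
- imaging.look_for(query, camera): "bbox" ([left, top, width, height] as shares, 0 to 1, of the picture: columns of its width, rows of its height, round what is visible of it).
- imaging.regions_of(query, camera): "region" (400x640 bool, what is visible of it) and "bbox" ([left, top, width, height] as shares, 0 to 1, of the picture: columns of its width, rows of its height, round what is visible of it).
The state is a dict: "clock": time; "joint_pos": joint angles; "joint_velocities": joint speeds; "joint_efforts": joint torques, N m; "tcp_pos": TCP position; "eef_rot": TCP orientation; "contact_force": force on the tool from outside, world axes, zero at the start; "moment": the same for the moment, N m; "width": finger opening in mm; "gripper_force": force on a finger pad.
Only numpy, scipy, OpenCV 4.12 (cv2) and the standard library are available. Lean on these libraries where they do the work, as an engineer would, in place of code of your own. Each camera call takes 0.05 s, during which the arm holds its last target. There are 200 camera calls.

TASK

With the scoop, transfer at least four of the six greasy steel balls from the tray into the round basket while it stands on the bench; keep the gripper off the balls and leave any others in the tray, none spilled. Lay the scoop aside on the bench, then pick the basket up by its centre grip, seat it in the sprung ring inside the wash can and press it fully down against the spring. Finish still gripping the basket and holding it down, and do not disturb the jar, the cage and the spanner.

Things in the scene. Friction and masses are not known exactly. Their poses are not given: they have to be found in the camera images.
- tray: Open dark steel parts tray screwed to the bench. Origin: centre of its underside, at bench height; +x along it to the ball end. Flat inner floor 4 mm over the bench, x -95 to 75 mm, y -40 to 40; then the end slopes up at 40 degrees to its rim at x = 118, 40 mm over the bench (side walls too beyond x = 75). Other walls 27 mm high; all 4 mm thick. No ball starts at x below -12 mm.
- tray_end (a point): On the tray's inner floor, mid-width, at the foot of the sloped end (tray x = 75 mm, y = 0, z = 4 mm).
- scoop: Flat aluminium hand scoop, wooden handle, 150 g, lying on the bench. Origin: centre of the pan's underside; +x to the open lip, z up. Pan 76 mm long (x -38 to 38), 68 wide, sheet 2 mm; back wall 38 high; side walls 30 high to x = -2, then sloping down to the lip. Flat-sided handle 16 wide (y), 21 deep, 100 long leaves the back wall at z = 34 and rises back at 25 deg. Mass centre: x about -23.
- scoop_grip (a point): Centre of the handle 55 mm up it: scoop frame x = -87 mm, y = 0, z = 57 mm. A good place to pinch the handle across its 16 mm width (scoop y) from above.
- scoop_lip (a point): Middle of the scoop's front lip, on the underside (scoop x = 38 mm, z = 0).
- scoop_pan (a point): Centre of the pan, 12 mm above its underside.
- basket: Round perforated steel basket, 220 g, loose on the bench, open on top. Origin: centre of its underside; z up. Foot 72 mm across, 92 at 16 mm height, 100 at the rim; rim 58 mm high; wall 3, inner floor at 4 mm. A centre rod 10 mm thick carries a round wooden grip 22 mm across from 88 to 130 mm height.
- basket_grip (a point): Middle of the wooden grip, on the axis, 110 mm above the basket's underside. Can be pinched at any yaw from above.
- basket_mid (a point): On the basket's axis, 26 mm above its underside (middle of the space for the balls).
- can: Round open bench wash can of grey painted steel, fixed to the bench: 160 mm across, 96 mm high (rim bead to 97 mm), wall 3 mm. Origin: centre of its underside. Inside it is the sprung dasher ring.
- ring_seat (a point): Centre of the flat upper face of the dished steel dasher ring inside the can, where the basket's foot sits. It moves with the ring: 80 mm over the bench when up. Flat floor about 84 mm across, with a conical lip rising 13 mm to 140 mm across, which centres the basket.
- dasher (a joint): How far the dasher ring is pressed down: 0 = up at rest, 0.030 m = down on its stop. It runs straight down on a coil spring: about 6.5 N starts it moving, about 16 N holds it fully down; the loaded basket alone does not press it down. It springs back when released.
- ball1_center (a point): Centre of one of six alike loose steel balls from a driveshaft joint, 21 mm in diameter, 38 g, lying in the tray. They roll freely.
- ball2_center (a point): Centre of one of six alike loose steel balls from a driveshaft joint, 21 mm in diameter, 38 g, lying in the tray. They roll freely.
- ball3_center (a point): Centre of one of six alike loose steel balls from a driveshaft joint, 21 mm in diameter, 38 g, lying in the tray. They roll freely.
- ball4_center (a point): Centre of one of six alike loose steel balls from a driveshaft joint, 21 mm in diameter, 38 g, lying in the tray. They roll freely.
- ball5_center (a point): Centre of one of six alike loose steel balls from a driveshaft joint, 21 mm in diameter, 38 g, lying in the tray. They roll freely.
- ball6_center (a point): Centre of one of six alike loose steel balls from a driveshaft joint, 21 mm in diameter, 38 g, lying in the tray. They roll freely.
- jar: Bystander: a closed glass jar of grease with a black lid, 72 mm across, 75 mm high, on the bench. Origin: centre of its underside.
- cage: Bystander: a dark steel joint cage (ring), 80 mm across, 26 mm high, on the bench. Origin: centre of its underside.
- spanner: Bystander: a steel spanner, 190 mm long along its x, lying on the bench. Origin: centre of its underside.
Things that resemble listed ones, but are neither listed nor needed, are in the scene too. What is shaped like the scoop but red or yellow is not meant.

How it is judged:
By the outcome, as a careful person would: the job done as asked, in the order asked, and still so for the second after the job is handed in, while the arm keeps its last pose, push and grip.
It also fails if it takes over 72 s, if anything falls off the work surface, if the arm or the gripper's body presses on something with over 40 N, if the wrist force passes 120 N, or if a joint passes its speed limit or range.

## Working session

There is one attempt and no reset: what is moved stays moved. The work goes in short steps, Python scripts to look and compute and a shell command to move; the robot and the scene stay as the last step left them, time stands still between calls to the robot, and variables do not carry over. Pictures are saved under pics/ and viewed, at most 10 in all, crops included, and the job is handed in when it is done.

```bash
mkdir -p pics; cat > h.py <<'E'
import numpy as np, cv2, json
from scipy.spatial.transform import Rotation as R
from station import arm, imaging
def ray(m,u,v):
    d=np.array([(u-m['cx'])/m['fx'],(v-m['cy'])/m['fy']],float).T
    s=d.copy()
    for _ in range(20):
        s=d/(1+m['k1']*(s**2).sum(-1,keepdims=True))
    return s
def pts(m,dep,mask):
    v,u=np.nonzero(mask&(dep>0)); z=dep[v,u]
    s=ray(m,u,v); c=np.c_[s*z[:,None],z,np.ones(len(z))]
    return (c@np.array(m['world_from_camera']).T)[:,:3],u,v
def cloud(m,dep):
    P=np.full(dep.shape+(3,),np.nan); p,u,v=pts(m,dep,np.ones(dep.shape,bool)); P[v,u]=p; return P
def proj(m,p):
    T=np.linalg.inv(np.array(m['world_from_camera'])); c=np.atleast_2d(p)@T[:3,:3].T+T[:3,3]
    s=c[:,:2]/c[:,2:]; s=s*(1+m['k1']*(s**2).sum(1,keepdims=True))
    return s*[m['fx'],m['fy']]+[m['cx'],m['cy']]
E
python3 - <<'E'
from h import *
s=arm.read_state(); print({k:np.round(v,3).tolist() for k,v in s.items()})
for c in ('top','side'):
    p,d=imaging.read_camera(c); m=imaging.camera_model(c); np.savez(f'{c}0.npz',p=p,d=d)
    print(c,{k:np.round(v,4).tolist() for k,v in m.items()})
    cv2.imwrite(f'pics/{c}0.png',p)
    P=cloud(m,d)
    for q in ('tray','scoop','basket','can','ball1','jar','cage','spanner'):
        try: L=imaging.regions_of(q if q!='ball1' else 'ball1_center',c)
        except Exception as e: print(q,e); continue
        for r in L:
            g=r['region']; v,u=np.nonzero(g); X=P[g]; X=X[~np.isnan(X[:,0])]
            print(q,round(r['confidence'],2),'px',int(u.mean()),int(v.mean()),len(u),'med',np.round(np.median(X,0)) if len(X) else None,'zmax',round(np.percentile(X[:,2],98)) if len(X) else None)
E
```

```text
{'clock': 0.0, 'joint_pos': [-1.311, 0.6, -0.003, 1.6, 0.002, 0.943, -0.08], 'joint_velocities': [0.0, -0.0, 0.001, -0.001, -0.001, 0.001, -0.0], 'joint_efforts': [-0.001, -76.506, 1.497, -25.236, -0.052, 0.017, 0.0], 'tcp_pos': [239.437, 683.823, 217.735], 'eef_rot': [0.168, 0.986, -0.001, -0.0], 'contact_force': [0.18, 0.474, 0.321], 'moment': [0.022, -0.003, 0.027], 'gripper_force': 0.0, 'width': 93.406}
top {'fx': 389.1397, 'fy': 389.1397, 'cx': 317.9237, 'cy': 205.0786, 'k1': -0.0457, 'world_from_camera': [[0.014, -0.9841, 0.1771, 338.2419], [-0.9998, -0.0111, 0.0171, 83.69], [-0.0149, -0.1773, -0.984, 1060.71], [0.0, 0.0, 0.0, 1.0]]}
tray 0.77 px 271 213 2726 med [502. 228.   5.] zmax 39
scoop 0.88 px 280 278 1027 med [326. 191.   3.] zmax 82
scoop 0.69 px 352 273 987 med [337.   9.   3.] zmax 82
scoop 0.67 px 171 184 862 med [575. 520.   5.] zmax 81
scoop 0.63 px 190 311 1172 med [239. 429.   3.] zmax 81
scoop 0.61 px 278 154 892 med [663. 225.   5.] zmax 81
basket 0.67 px 487 204 1202 med [ 528. -353.   26.] zmax 129
basket 0.47 px 274 220 40 med [483. 218.  21.] zmax 25
can 
[... 583 characters left out ...]
 200 1512 med [506. 216.  16.] zmax 41
tray 0.5 px 334 182 477 med [657. 200.  25.] zmax 82
scoop 0.95 px 247 224 1016 med [324. 203.  13.] zmax 81
scoop 0.71 px 333 182 479 med [657. 200.  24.] zmax 81
scoop 0.55 px 256 158 298 med [564. 494.  24.] zmax 81
scoop 0.41 px 196 202 74 med [281. 413.   6.] zmax 26
basket 0.6 px 457 292 1726 med [ 527. -353.   38.] zmax 129
can 0.66 px 391 224 3330 med [583. -99.  79.] zmax 98
can 0.4 px 333 182 514 med [657. 200.  22.] zmax 82
jar 0.59 px 421 199 289 med [746. -78.  74.] zmax 78
cage 0.61 px 373 188 257 med [752. 107.  18.] zmax 29
spanner 0.61 px 334 182 417 med [657. 200.  28.] zmax 82
spanner 0.6 px 455 237 378 med [ 742. -208.    7.] zmax 11
```

View pics/top0.png

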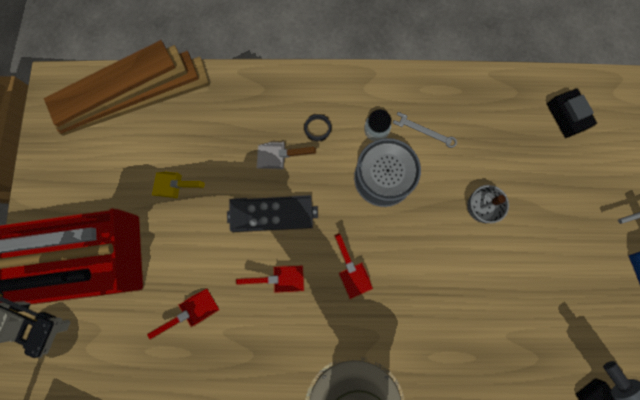

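View pics/side0.png

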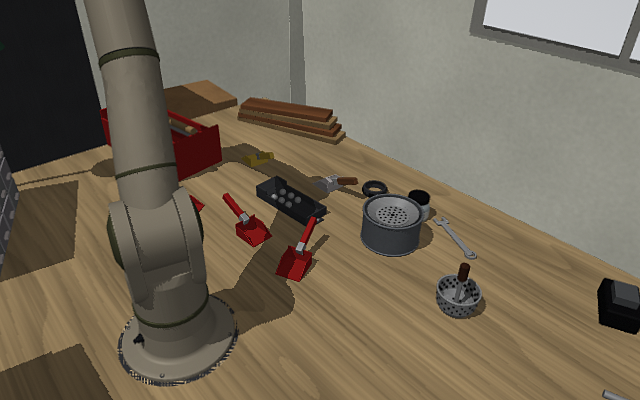

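The aluminium scoop with its wooden handle is at top px (272,154), handle running to (315,150). Possible mix-ups are the red scoops at (290,278), (355,275) and (200,308) and the yellow one at (172,185), so I choose (272,154). The tray is at (271,213) with the balls at about (252-280, 205-222). The basket is at (487,204), the can at (387,170), the jar at (378,122), the cage at (317,127) and the spanner at (425,130). I'll check the choice in a close crop and measure.

```bash
python3 - <<'E'
from h import *
f=np.load('top0.npz'); p,d=f['p'],f['d']
c=cv2.resize(p[135:240,215:330],None,fx=5,fy=5,interpolation=cv2.INTER_CUBIC); cv2.imwrite('pics/crop0.png',cv2.convertScaleAbs(c,alpha=1.4,beta=20))
cl={}
for cam in ('top','side'):
    f=np.load(cam+'0.npz'); m=imaging.camera_model(cam); P=cloud(m,f['d']); cl[cam]=P
    def sel(x0,x1,y0,y1,z0,z1): 
        q=P.reshape(-1,3); q=q[~np.isnan(q[:,0])]
        return q[(q[:,0]>x0)&(q[:,0]<x1)&(q[:,1]>y0)&(q[:,1]<y1)&(q[:,2]>z0)&(q[:,2]<z1)]
    print(cam)
    b=sel(430,580,-100-350,-250,84,140); print('grip',len(b),b.mean(0),b.min(0),b.max(0))
    b=sel(450,610,-430,-270,48,64); print('basket rim circle',len(b),cv2.minEnclosingCircle(b[:,:2].astype(np.float32)))
    b=sel(480,720,-190,30,90,105); print('can rim',len(b),cv2.minEnclosingCircle(b[:,:2].astype(np.float32)),b[:,2].max())
    b=sel(560,640,-110,-40,60,105); print('ring floor z',np.median(b[:,2]))
    t=sel(440,560,100,360,14,48); r=cv2.minAreaRect(t[:,:2].astype(np.float32)); print('tray rect',len(t),r); 
    print(' tray z>30',np.round(sel(440,560,100,360,31,48)[::6]).tolist())
    h=sel(600,720,80,290,50,100); print('handle',len(h),h.min(0),h.max(0))
    k=np.cov(h[:,:2].T); print(' dir',np.linalg.eigh(k)[1][:,1],h.mean(0))
    s=sel(600,720,170,300,10,48); print('scoop walls',len(s),cv2.minAreaRect(s[:,:2].astype(np.float32)))
    print('bench z',np.median(sel(560,600,150,300,-20,20)[:,2]))
E
```

```text
top
grip 114 [ 525.76207834 -346.21408782  117.63819926] [ 516.43534337 -358.96583354   87.32054929] [ 537.51202429 -339.15311189  133.46665221]
basket rim circle 259 ((528.0042724609375, -349.01959228515625), 51.60520553588867)
can rim 808 ((608.2920532226562, -78.43061065673828), 83.46527862548828) 100.41653023052868
ring floor z 79.65800587181155
tray rect 1072 ((501.025390625, 229.12237548828125), (89.25961303710938, 219.00559997558594), 3.982963800430298)
 tray z>30 [[539.0, 314.0, 38.0], [540.0, 298.0, 37.0], [536.0, 330.0, 40.0], [536.0, 313.0, 41.0], [537.0, 298.0, 37.0], [534.0, 333.0, 36.0], [535.0, 318.0, 32.0], [532.0, 329.0, 33.0], [529.0, 328.0, 34.0], [527.0, 320.0, 32.0], [524.0, 326.0, 31.0], [521.0, 325.0, 34.0], [518.0, 328.0, 33.0], [515.0, 325.0, 34.0], [508.0, 336.0, 41.0], [506.0, 337.0, 38.0], [503.0, 333.0, 42.0], [501.0, 332.0, 37.0], [498.0, 334.0, 38.0], [495.0, 336.0, 38.0], [492.0, 335.0, 42.0], [490.0, 336.0, 39.0], [487.0, 336.0, 39.0], [489.0, 321.0, 31.0], [482.0, 332.0, 41.0], [480.0, 331.0, 36.0], [477.0, 330.0, 36.0], [475.0, 328.0, 33.0], [472.0,
[... 1305 characters left out ...]
], [538.0, 303.0, 35.0], [489.0, 333.0, 37.0], [509.0, 323.0, 33.0], [467.0, 335.0, 41.0], [482.0, 324.0, 40.0], [505.0, 317.0, 35.0], [469.0, 327.0, 40.0], [494.0, 323.0, 32.0], [458.0, 327.0, 42.0], [479.0, 325.0, 34.0], [459.0, 329.0, 36.0], [477.0, 323.0, 32.0], [462.0, 323.0, 34.0], [453.0, 310.0, 41.0], [455.0, 308.0, 37.0], [455.0, 292.0, 41.0], [455.0, 287.0, 40.0], [453.0, 226.0, 31.0]]
handle 140 [650.88974031 104.06131245  50.3770299 ] [671.17998186 192.62393155  87.34441537]
 dir [8.19887437e-04 9.99999664e-01] [659.24957579 138.79975089  67.12529295]
scoop walls 182 ((664.4296875, 214.0234375), (87.47163391113281, 73.31906127929688), 86.15205383300781)
bench z 0.6175290425720732
```

View pics/crop0.png

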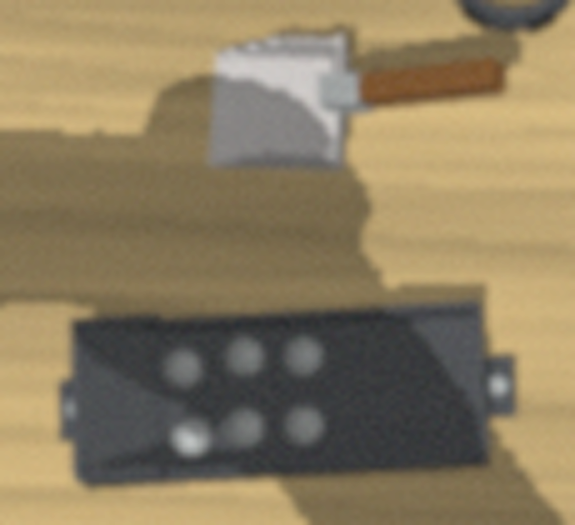

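The crop confirms a bare-aluminium scoop with a wooden handle, lip facing +y (crop x≈212, back wall at x≈345, handle to (500,75)). In the tray, six balls lie in two rows (crop x 183-303, y 357 and 428), and the sloped end is on the left, so tray +x ≈ world +y. Next is a refined measurement.

```bash
python3 - <<'E'
from h import *
def atz(m,u,v,z):
    s=ray(m,np.array([u]),np.array([v]))[0]; T=np.array(m['world_from_camera']); d=T[:3,:3]@[s[0],s[1],1]; o=T[:3,3]
    return np.round(o+d*(z-o[2])/d[2],1)
m=imaging.camera_model('top')
C=lambda x,y:(215+(x+.5)/5-.5,135+(y+.5)/5-.5)
for n,x,y,z in [('lipL',217,58,2),('lipR',210,165,2),('backtop',347,35,38),('backbot',342,165,30),('handle end up',500,60,80),('handle end lo',502,90,80),
  ('slope rim a',77,322,40),('slope rim b',82,487,40),('rear a',482,303,27),('rear b',488,462,27),
  ('b',183,368,14.5),('b',245,357,14.5),('b',303,356,14.5),('b',190,437,14.5),('b',245,428,14.5),('b',303,426,14.5)]:
    print(n,atz(m,*C(x,y),z))
for cam in ('top','side'):
    f=np.load(cam+'0.npz'); m=imaging.camera_model(cam); P=cloud(m,f['d']); hsv=cv2.cvtColor(f['p'],cv2.COLOR_BGR2HSV)
    ok=(P[...,0]>620)&(P[...,0]<710)&(P[...,1]>90)&(P[...,1]<215)&(P[...,2]>38)&(P[...,2]<100)
    h=P[ok]; g=np.polyfit(h[:,1],h[:,2],1); print(cam,'handle z(y)',g,'z at150',np.polyval(g,150))
    for y0 in range(105,200,15):
        q=h[abs(h[:,1]-y0)<7.5]; 
        if len(q): print(y0,len(q),np.round(np.percentile(q,[5,50,95],axis=0),0).tolist())
    q=P[(P[...,0]>455)&(P[...,0]<550)&(P[...,1]>200)&(P[...,1]<290)&(P[...,2]>19)&(P[...,2]<30)]
E
```

```text
lipL [697.7 275.6   2. ]
lipR [634.4 276.9   2. ]
backtop [699.3 197.6  38. ]
backbot [627.2 199.   30. ]
handle end up [671.3 111.7  80. ]
handle end lo [654.8 110.4  80. ]
slope rim a [535.9 338.1  40. ]
slope rim b [446.9 330.6  40. ]
rear a [551.3 120.8  27. ]
rear b [464.6 116.1  27. ]
b [515.8 284.5  14.5]
b [522.3 250.7  14.5]
b [523.2 218.8  14.5]
b [477.8 279.   14.5]
b [483.1 249.1  14.5]
b [484.6 217.5  14.5]
top handle z(y) [ -0.40594855 127.18743863] z at150 66.29515594608485
105 5 [[658.0, 111.0, 69.0], [663.0, 111.0, 70.0], [666.0, 111.0, 73.0]]
120 44 [[655.0, 113.0, 67.0], [661.0, 121.0, 81.0], [669.0, 126.0, 86.0]]
135 41 [[655.0, 129.0, 64.0], [661.0, 134.0, 74.0], [670.0, 142.0, 81.0]]
150 43 [[656.0, 143.0, 53.0], [660.0, 150.0, 69.0], [670.0, 156.0, 72.0]]
165 39 [[656.0, 159.0, 46.0], [661.0, 165.0, 62.0], [670.0, 171.0, 66.0]]
180 43 [[656.0, 173.0, 44.0], [661.0, 180.0, 54.0], [670.0, 187.0, 59.0]]
195 35 [[657.0, 190.0, 42.0], [663.0, 195.0, 48.0], [672.0, 201.0, 53.0]]
side handle z(y) [ -0.38915463 119.89249056] z at150 61.519296030134726
105 22 [[654.0, 107.0, 70.0], [660.0, 110.0, 75.0], [669.0, 112.0, 82.0]]
120 28 [[654.0, 114.0, 65.0], [658.0, 118.0, 80.0], [668.0, 126.0, 86.0]]
135 30 [[653.0, 128.0, 56.0], [657.0, 133.0, 70.0], [666.0, 141.0, 78.0]]
150 30 [[654.0, 144.0, 48.0], [658.0, 150.0, 61.0], [668.0, 156.0, 72.0]]
165 27 [[654.0, 158.0, 40.0], [658.0, 165.0, 53.0], [668.0, 171.0, 65.0]]
180 23 [[655.0, 173.0, 42.0], [657.0, 180.0, 50.0], [669.0, 186.0, 59.0]]
195 19 [[646.0, 190.0, 39.0], [658.0, 195.0, 47.0], [669.0, 202.0, 52.0]]
```

```bash
cat >> h.py <<'E'
def need(t,yaw=None):
    s=arm.read_state(); A=R.from_quat(s['eef_rot']).as_matrix(); d=A.T@(np.array(t)-s['tcp_pos'])/10
    y0=np.degrees(np.arctan2(A[1,1],A[0,1])); sp=0 if yaw is None else -np.radians((yaw-y0+180)%360-180)
    print('now',np.round(s['tcp_pos'],1),'yaw',round(y0,2),'| x %.2f y %.2f z %.2f spin %.3f'%(*d,sp))
E
python3 -m pendant '[{"x":-5.2,"y":-3.3,"spin":0.125,"hand":0},{"x":-10.4,"y":-6.5,"spin":0.25,"hand":0},{"x":-15.6,"y":-9.8,"spin":0.375,"hand":0},{"x":-20.8,"y":-13.0,"spin":0.5,"hand":0},{"x":-26,"y":-16.3,"spin":0.625,"hand":0},{"x":-31.2,"y":-19.6,"spin":0.75,"hand":0},{"x":-36.4,"y":-22.9,"spin":0.875,"hand":0},{"x":-41.6,"y":-26.1,"spin":1.0,"hand":0},{"x":-46.8,"y":-29.4,"spin":1.125,"hand":0},{"x":-52,"y":-32.7,"spin":1.256,"hand":0}]' 60
python3 -c "
from h import *
need([663,151,130],-1.3)"
```

```text
now [239.6 684.2 218.6] yaw 70.7 | x -57.58 y -36.33 z 8.87 spin 1.257schema error: expected keys x, y, z, spin, hand
```

```bash

python3 -m pendant '[{"x":-5.2,"y":-3.3,"z":0,"spin":0.125,"hand":0},{"x":-10.4,"y":-6.5,"z":0,"spin":0.25,"hand":0},{"x":-15.6,"y":-9.8,"z":0,"spin":0.375,"hand":0},{"x":-20.8,"y":-13.0,"z":0,"spin":0.5,"hand":0},{"x":-26,"y":-16.3,"z":0,"spin":0.625,"hand":0},{"x":-31.2,"y":-19.6,"z":0,"spin":0.75,"hand":0},{"x":-36.4,"y":-22.9,"z":0,"spin":0.875,"hand":0},{"x":-41.6,"y":-26.1,"z":0,"spin":1.0,"hand":0},{"x":-46.8,"y":-29.4,"z":0,"spin":1.125,"hand":0},{"x":-52,"y":-32.7,"z":0,"spin":1.256,"hand":0}]' 60
python3 -c "
from h import *
need([663,151,130],-1.3)"
```

```text
clock: 2.15
tcp_pos: [623.5, 202.3, 218.9]
eef_rot: [0.716, 0.698, 0.0, 0.0]
contact_force: [0.6, 1.2, -0.0]
width: 93.2
gripper_force: 0.0
now [623.5 202.3 218.9] yaw -1.48 | x -5.03 y 4.08 z 8.89 spin -0.003
```

```bash

python3 -m pendant '[{"x":-2.5,"y":2.0,"z":0,"spin":-0.003,"hand":0.5},{"x":-5,"y":4.1,"z":1,"spin":-0.003,"hand":0.5},{"x":-5,"y":4.1,"z":5,"spin":-0.003,"hand":0.5},{"x":-5,"y":4.1,"z":9,"spin":-0.003,"hand":0.5},{"x":-5,"y":4.1,"z":9,"spin":-0.003,"hand":0.5}]'
python3 -c "
from h import *
need([663,151,39],-1.3)
p,d=imaging.read_camera('top'); cv2.imwrite('pics/g1.png',cv2.resize(p[110:190,220:340],None,fx=6,fy=6,interpolation=cv2.INTER_CUBIC))"
```

```text
clock: 2.78
tcp_pos: [660.4, 152.6, 126.1]
eef_rot: [0.714, 0.7, -0.002, -0.001]
contact_force: [-0.2, 1.1, 0.5]
width: 48.6
gripper_force: 0.0
now [660.4 152.6 126.1] yaw -1.08 | x -0.15 y 0.31 z 8.70 spin 0.004
```

View pics/g1.png

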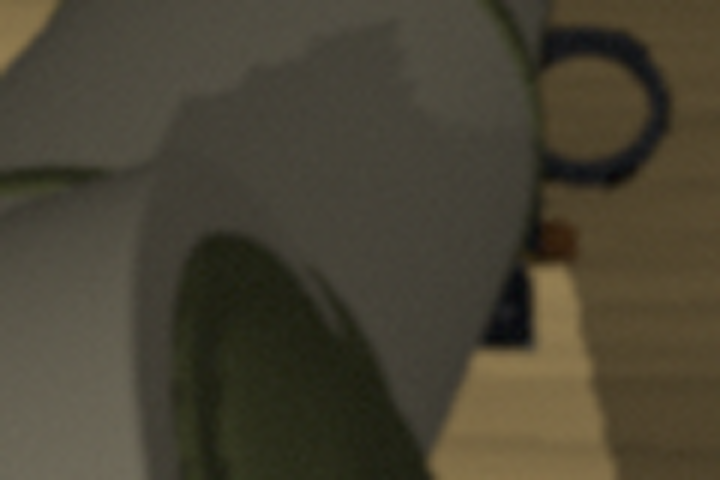

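The arm hides most of the scoop from the top camera; only the handle end (558,240) and a fingertip (510,305) show. The measurements are consistent, so I'm descending and gripping.

```bash

python3 -m pendant '[{"x":0,"y":0.1,"z":3,"spin":0,"hand":0.5},{"x":0,"y":0.1,"z":6,"spin":0,"hand":0.5},{"x":0,"y":0.1,"z":8.7,"spin":0,"hand":0.5},{"x":0,"y":0.1,"z":8.7,"spin":0,"hand":0.5},{"x":0,"y":0.1,"z":8.7,"spin":0,"hand":0.9},{"x":0,"y":0.1,"z":8.7,"spin":0,"hand":1},{"x":0,"y":0.1,"z":8.7,"spin":0,"hand":1},{"x":0,"y":0.1,"z":8.7,"spin":0,"hand":1},{"x":0,"y":0.1,"z":8.7,"spin":0,"hand":1}]' 60
python3 -c "
from h import *
need([663,151,39],-1.3); print(arm.read_state()['contact_force'])"
```

```text
clock: 3.95
tcp_pos: [663.6, 152.9, 42.3]
eef_rot: [0.714, 0.7, 0.0, 0.0]
contact_force: [-0.4, -0.5, 5.7]
width: 15.6
gripper_force: 60.0
now [663.6 152.9  42.3] yaw -1.1 | x -0.19 y -0.06 z 0.33 spin 0.004
[-0.36189163 -0.5404829   5.68973153]
```

```bash

python3 -m pendant '[{"x":0,"y":0,"z":-1,"spin":0,"hand":1},{"x":0,"y":0,"z":-3,"spin":0,"hand":1},{"x":0,"y":0,"z":-6,"spin":0,"hand":1},{"x":0,"y":0,"z":-10,"spin":0,"hand":1},{"x":0,"y":0,"z":-10,"spin":0,"hand":1},{"x":0,"y":0,"z":-10,"spin":0,"hand":1}]' 60
python3 -c "
from h import *
print(arm.read_state()['contact_force'],arm.read_state()['moment'],arm.read_state()['tcp_pos'])
p,d=imaging.read_camera('side'); cv2.imwrite('pics/s1.png',cv2.resize(p[80:260,220:440],None,fx=3.5,fy=3.3,interpolation=cv2.INTER_CUBIC)); np.savez('s1.npz',p=p,d=d)"
```

```text
clock: 4.7
tcp_pos: [662.8, 153.0, 141.8]
eef_rot: [0.714, 0.7, 0.0, -0.0]
contact_force: [0.3, 0.5, -2.1]
width: 15.3
gripper_force: 60.0
[ 0.28081941  0.50611135 -2.13021189] [-0.19359105  0.09651261  0.01638631] [662.81595207 153.03993291 141.84571956]
```

View pics/s1.png

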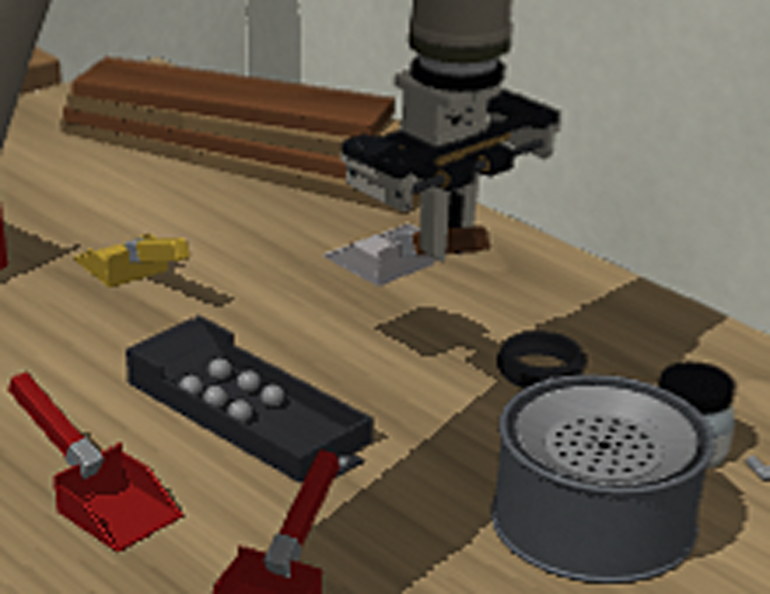

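The scoop hangs in the grip (pan at (380,255), handle end at (490,238)), with all six balls in the tray at (190-275, 368-410). I'll get its pitch from the depth.

```bash
cat >> h.py <<'E'
def pitch(cam='side',look=True):
    """fit scoop pitch (lip-up +) and pose from depth, tool down; fit points to scoop model in tool frame"""
    p,d=imaging.read_camera(cam); m=imaging.camera_model(cam); P=cloud(m,d).reshape(-1,3); P=P[~np.isnan(P[:,0])]
    s=arm.read_state(); A=R.from_quat(s['eef_rot']).as_matrix(); g=np.array(s['tcp_pos'])-19*A[:,2]
    q=(P-g)@A; X,Y,Z=q[:,0],q[:,1],-q[:,2]      # X forward, Z up rel. to grip
    ok=(X>-60)&(X<150)&(abs(Y)<40)&(Z>-120)&(Z<60)&~((abs(X)<18)&(Z>-25))
    return X[ok],Y[ok],Z[ok],g
def fit(cam='side'):
    X,Y,Z,g=pitch(cam)
    from scipy.optimize import minimize
    # model surfaces in scoop frame as sampled points relative to grip (-87,0,57)
    M=[]
    for x in np.arange(-38,39,3):
        for y in np.arange(-34,35,4): M.append((x,y,1))
        zt=30 if x<=-2 else 30-(x+2)*28/40
        for z in np.arange(0,zt,3): M+= [(x,34,z),(x,-34,z)]
    for y in np.arange(-34,35,4):
        for z in np.arange(0,39,3): M.append((-38,y,z))
    c,sn=np.cos(np.radians(25)),np.sin(np.radians(25))
    for t in np.arange(0,101,4):
        for w in np.arange(-10,11,4):
            for y in (-8,8): M.append((-38-t*c+w*sn,y,34+t*sn+w*c))
        for y in (-8,-4,0,4,8):
            for w in (-10.5,10.5): M.append((-38-t*c+w*sn,y,34+t*sn+w*c))
    M=np.array(M)-[-87,0,57]
    from scipy.spatial import cKDTree
    best=[]
    pts=np.c_[X,Y,Z]
    def place(v):
        a=np.radians(v[0]); Q=M.copy(); Q[:,0]=M[:,0]*np.cos(a)-M[:,2]*np.sin(a)+v[1]; Q[:,2]=M[:,0]*np.sin(a)+M[:,2]*np.cos(a)+v[2]; Q[:,1]+=v[3]; return Q
    def cost(v):
        dd,_=cKDTree(place(v)).query(pts); return np.minimum(dd,12).mean()
    for a0 in (-45,-30,-15,0,15,30):
        r=minimize(cost,[a0,0,0,0],method='Nelder-Mead',options=dict(maxiter=150)); best.append((r.fun,r.x))
    b=min(best,key=lambda t:t[0]); print(cam,'pts',len(pts),'res %.1f'%b[0],'pitch %.1f dx %.1f dz %.1f dy %.1f'%tuple(b[1]),'grip',np.round(g))
    a=np.radians(b[1][0])
    for n,x,z in (('lip',38,0),('heel',-38,0)):
        x+=87;z-=57; print(n,'X %.0f Zworld %.0f'%(x*np.cos(a)-z*np.sin(a)+b[1][1],x*np.sin(a)+z*np.cos(a)+b[1][2]+g[2]))
E
python3 -c "
from h import *
fit('side')"
```

```text
side pts 402 res 2.2 pitch -1.4 dx -1.0 dz -0.6 dy 1.3 grip [662. 153. 160.]
lip X 123 Zworld 99
heel X 47 Zworld 101
```

```bash
python3 -c "
from h import *
need([510,82,110],4.1)"
```

```text
now [662.3 152.9 140.7] yaw -1.08 | x -7.37 y -15.09 z 3.10 spin -0.090
```

```bash

python3 -m pendant '[{"x":-1,"y":-2,"z":0,"spin":0,"hand":1},{"x":-2.4,"y":-5,"z":0,"spin":-0.03,"hand":1},{"x":-3.9,"y":-8,"z":0,"spin":-0.06,"hand":1},{"x":-5.4,"y":-11,"z":0,"spin":-0.09,"hand":1},{"x":-6.6,"y":-13.5,"z":1,"spin":-0.09,"hand":1},{"x":-7.4,"y":-15.1,"z":3,"spin":-0.09,"hand":1},{"x":-7.4,"y":-15.1,"z":4,"spin":-0.09,"hand":1},{"x":-7.4,"y":-15.1,"z":4,"spin":-0.09,"hand":1},{"x":-7.4,"y":-15.1,"z":4,"spin":-0.09,"hand":1}]' 60
python3 -c "
from h import *
need([510,82,46],4.1)
fit('side')
p,d=imaging.read_camera('top'); cv2.imwrite('pics/t1.png',cv2.convertScaleAbs(cv2.resize(p[150:250,215:345],None,fx=6,fy=6,interpolation=cv2.INTER_CUBIC),alpha=1.4,beta=20))"
```

```text
clock: 5.92
tcp_pos: [511.9, 82.1, 101.7]
eef_rot: [0.681, 0.732, 0.0, 0.0]
contact_force: [0.6, 0.2, -2.0]
width: 15.5
gripper_force: 60.0
now [511.9  82.1 101.7] yaw 4.08 | x 0.00 y -0.20 z 5.57 spin -0.000
side pts 1167 res 7.8 pitch -1.3 dx -0.2 dz -1.5 dy 0.8 grip [512.  82. 121.]
lip X 123 Zworld 60
heel X 47 Zworld 61
```

View pics/t1.png

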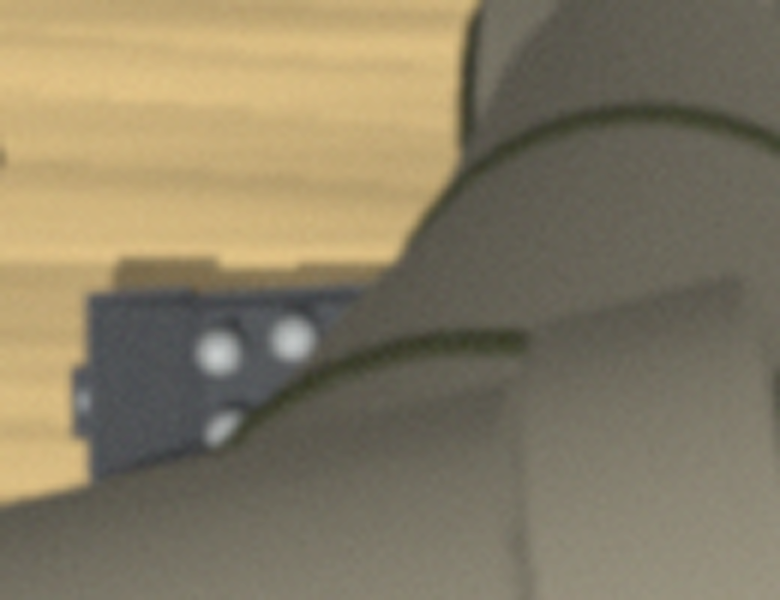

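The top view shows three balls ahead of the arm, at (218,352), (293,338) and (225,428); the rest are hidden. The poses agree with the measurements, so I'm lowering the pan into the tray.

```bash

python3 -m pendant '[{"x":0,"y":-0.3,"z":1.5,"spin":0,"hand":1},{"x":0,"y":-0.3,"z":3,"spin":0,"hand":1},{"x":0,"y":-0.3,"z":4.5,"spin":0,"hand":1},{"x":0,"y":-0.3,"z":5.1,"spin":0,"hand":1},{"x":0,"y":-0.3,"z":5.4,"spin":0,"hand":1},{"x":0,"y":-0.3,"z":5.4,"spin":0,"hand":1}]' 60
python3 -c "
from h import *
need([510,82,46],4.1)
print(arm.read_state()['moment'])
"
```

```text
clock: 6.78
tcp_pos: [507.9, 81.5, 47.6]
eef_rot: [0.682, 0.732, -0.0, -0.0]
contact_force: [-0.0, -0.1, -0.9]
width: 15.7
gripper_force: 60.0
now [507.9  81.5  47.6] yaw 4.06 | x 0.04 y 0.21 z 0.16 spin -0.001
[-0.23474191  0.0009328   0.00400579]
```

```bash

python3 -m pendant '[{"x":0,"y":0.1,"z":0.15,"spin":0,"hand":1},{"x":0,"y":0.1,"z":0.3,"spin":0,"hand":1},{"x":0,"y":0.1,"z":0.3,"spin":0,"hand":1}]' 60
python3 -c "
from h import *
need([510,82,46],4.1)
print(arm.read_state()['moment'])
fit('side')
p,d=imaging.read_camera('side'); cv2.imwrite('pics/s2.png',cv2.resize(p[140:250,220:380],None,fx=5,fy=5,interpolation=cv2.INTER_CUBIC))"
```

```text
clock: 7.15
tcp_pos: [509.3, 81.1, 45.8]
eef_rot: [0.682, 0.731, 0.001, 0.0]
contact_force: [-2.6, -3.3, 12.2]
width: 15.8
gripper_force: 60.0
now [509.3  81.1  45.8] yaw 4.01 | x 0.09 y 0.07 z -0.02 spin -0.002
[-0.24072388  0.62204552  0.07538882]
side pts 1055 res 8.4 pitch 0.8 dx -1.7 dz -2.7 dy -1.0 grip [509.  81.  65.]
lip X 124 Zworld 7
heel X 48 Zworld 6
```

View pics/s2.png

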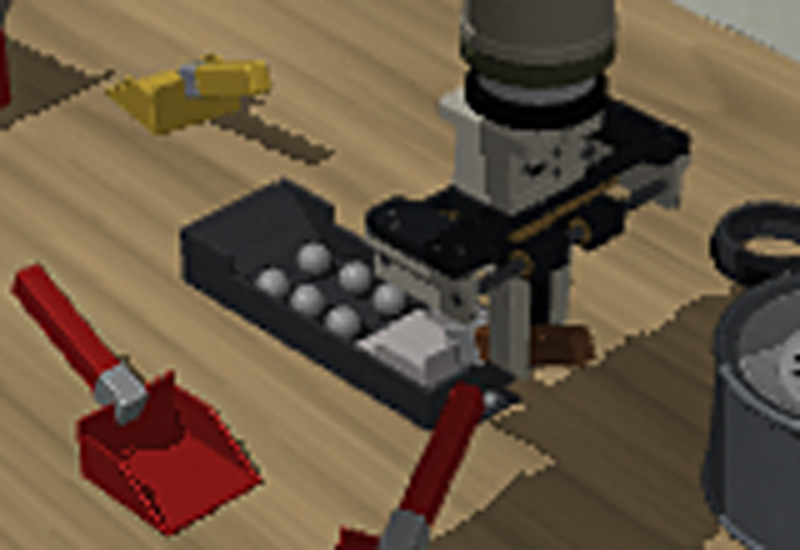

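The pan is on the tray floor at (415,345), behind the six balls (260-390, 258-320), and contact is confirmed by force. I'll ease the push and loosen the grip a little so the pan lies flat, then drive slowly toward the slope.

```bash

python3 -m pendant '[{"x":0,"y":0,"z":-0.15,"spin":0,"hand":1},{"x":0,"y":0,"z":-0.15,"spin":0,"hand":1},{"x":1,"y":0,"z":-0.15,"spin":0,"hand":1},{"x":2,"y":0,"z":-0.15,"spin":0,"hand":1},{"x":3,"y":0,"z":-0.15,"spin":0,"hand":1},{"x":4,"y":0,"z":-0.15,"spin":0,"hand":1},{"x":4,"y":0,"z":-0.15,"spin":0,"hand":1}]' 20
python3 -c "
from h import *
need([510,82,46],4.1)
print(arm.read_state()['moment'])
fit('side')"
```

```text
clock: 8.12
tcp_pos: [505.8, 122.8, 46.0]
eef_rot: [0.681, 0.732, 0.0, -0.0]
contact_force: [-0.1, 0.4, -1.6]
width: 15.8
gripper_force: 20.0
now [505.8 122.8  46. ] yaw 4.18 | x -4.10 y 0.12 z 0.00 spin 0.001
[-0.16315584  0.09920195  0.00347369]
side pts 1045 res 8.1 pitch -1.3 dx -0.5 dz 0.3 dy -1.3 grip [506. 122.  65.]
lip X 123 Zworld 5
heel X 47 Zworld 7
```

```bash

python3 -m pendant '[{"x":1,"y":0,"z":0.1,"spin":0,"hand":1},{"x":2,"y":0,"z":0.1,"spin":0,"hand":1},{"x":3,"y":0,"z":0.1,"spin":0,"hand":1},{"x":4,"y":0,"z":0.1,"spin":0,"hand":1},{"x":4.5,"y":0,"z":0.1,"spin":0,"hand":1},{"x":4.5,"y":0,"z":0.1,"spin":0,"hand":1}]' 20
python3 -c "
from h import *
need([497.3,167,46],4.1)
print(arm.read_state()['moment'])
fit('side')
p,d=imaging.read_camera('side'); cv2.imwrite('pics/s3.png',cv2.resize(p[150:240,230:360],None,fx=6,fy=6,interpolation=cv2.INTER_CUBIC))"
```

```text
clock: 8.93
tcp_pos: [503.6, 165.4, 45.9]
eef_rot: [0.682, 0.731, 0.0, 0.001]
contact_force: [0.7, -4.5, 8.5]
width: 15.7
gripper_force: 20.0
now [503.6 165.4  45.9] yaw 3.97 | x 0.20 y -0.62 z -0.01 spin -0.002
[-1.1190141  -0.00382091  0.02991574]
side pts 941 res 8.4 pitch 5.1 dx -3.5 dz 2.4 dy 2.2 grip [504. 165.  65.]
lip X 126 Zworld 22
heel X 50 Zworld 15
```

View pics/s3.png

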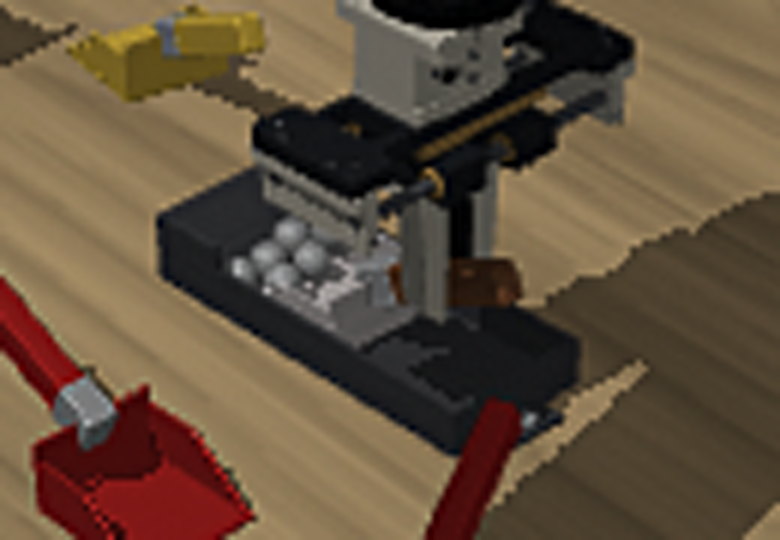

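The balls (≥5 visible at (240-315, 230-280)) have moved onto the pan at the foot of the slope, and the lip touches the slope (force -4.5 N along the push). Now I'll pivot the scoop lip-up by moving forward and down against the slope.

```bash

python3 -m pendant '[{"x":0.4,"y":0,"z":0.3,"spin":0,"hand":1},{"x":0.7,"y":0,"z":0.6,"spin":0,"hand":1},{"x":1.0,"y":0,"z":1.0,"spin":0,"hand":1},{"x":1.4,"y":0,"z":1.4,"spin":0,"hand":1},{"x":1.8,"y":0,"z":1.7,"spin":0,"hand":1},{"x":2.2,"y":0,"z":2.0,"spin":0,"hand":1},{"x":2.2,"y":0,"z":2.0,"spin":0,"hand":1}]' 20
python3 -m pendant '[{"x":0,"y":0,"z":0,"spin":0,"hand":1},{"x":0,"y":0,"z":0,"spin":0,"hand":1},{"x":0,"y":0,"z":0,"spin":0,"hand":1}]' 60
python3 -c "
from h import *
print(arm.read_state()['moment'])
fit('side')
p,d=imaging.read_camera('side'); cv2.imwrite('pics/s4.png',cv2.resize(p[150:240,230:360],None,fx=6,fy=6,interpolation=cv2.INTER_CUBIC)); np.savez('s4.npz',p=p,d=d)"
```

```text
clock: 9.9
tcp_pos: [502.2, 185.4, 26.4]
eef_rot: [0.683, 0.73, -0.0, 0.001]
contact_force: [-0.1, -11.1, 17.6]
width: 16.0
gripper_force: 20.0
clock: 10.28
tcp_pos: [502.2, 185.4, 26.4]
eef_rot: [0.683, 0.73, -0.0, 0.001]
contact_force: [0.1, -11.6, 18.1]
width: 15.5
gripper_force: 60.0
[-2.50585355  0.19108383  0.03222343]
side pts 717 res 8.5 pitch 16.1 dx 2.4 dz 2.0 dy -2.0 grip [502. 185.  45.]
lip X 138 Zworld 27
heel X 65 Zworld 6
```

View pics/s4.png

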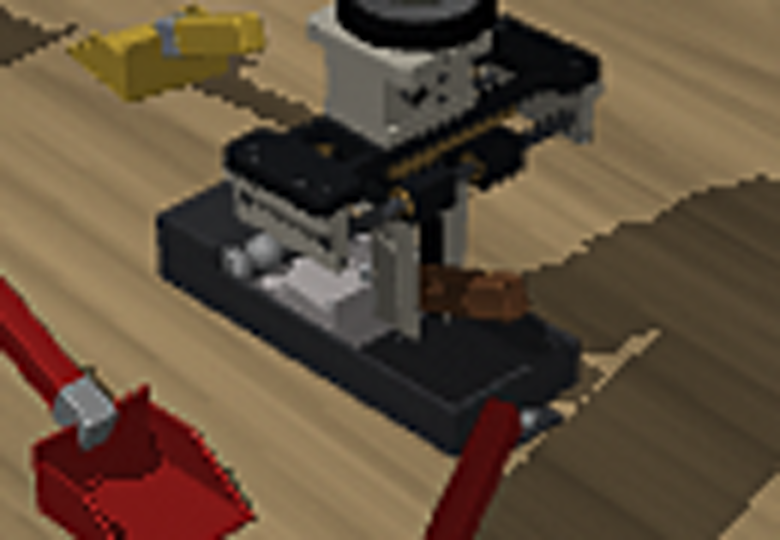

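The handle is now nearly level, so the pan is about 16-20° lip-up. Two balls show near the lip at (235,258) and (262,250), and the others are hidden behind the walls. I'm lifting gently at full grip and checking.

```bash

python3 -m pendant '[{"x":0,"y":0,"z":-0.3,"spin":0,"hand":1},{"x":0,"y":0,"z":-0.8,"spin":0,"hand":1},{"x":0,"y":0,"z":-1.6,"spin":0,"hand":1},{"x":0,"y":0,"z":-2.8,"spin":0,"hand":1},{"x":0,"y":0,"z":-4.2,"spin":0,"hand":1},{"x":0,"y":0,"z":-6,"spin":0,"hand":1},{"x":0,"y":0,"z":-8,"spin":0,"hand":1},{"x":0,"y":0,"z":-10,"spin":0,"hand":1},{"x":0,"y":0,"z":-10,"spin":0,"hand":1},{"x":0,"y":0,"z":-10,"spin":0,"hand":1}]' 60
python3 -c "
from h import *
print(arm.read_state()['moment'])
fit('side')
p,d=imaging.read_camera('side'); cv2.imwrite('pics/s5.png',cv2.resize(p[110:240,220:370],None,fx=5,fy=4.6,interpolation=cv2.INTER_CUBIC)); np.savez('s5.npz',p=p,d=d)
for c in ('side','top'):
    imaging.read_camera(c)
    print([(round(r['confidence'],2),np.round(np.array(r['bbox'])*[640,400,640,400]).tolist()) for r in imaging.look_for('ball1_center',c)])"
```

```text
clock: 11.62
tcp_pos: [501.0, 188.6, 125.1]
eef_rot: [0.681, 0.732, 0.0, -0.0]
contact_force: [-0.1, 0.1, -2.0]
width: 15.6
gripper_force: 60.0
[-1.73750290e-01  6.33881170e-02 -9.64327527e-05]
side pts 649 res 6.4 pitch 1.8 dx -25.7 dz 14.6 dy -1.6 grip [501. 188. 144.]
lip X 101 Zworld 105
heel X 25 Zworld 103
[(0.37, [362.0, 181.0, 23.0, 17.0])]
[(0.31, [305.0, 114.0, 25.0, 27.0])]
```

View pics/s5.png

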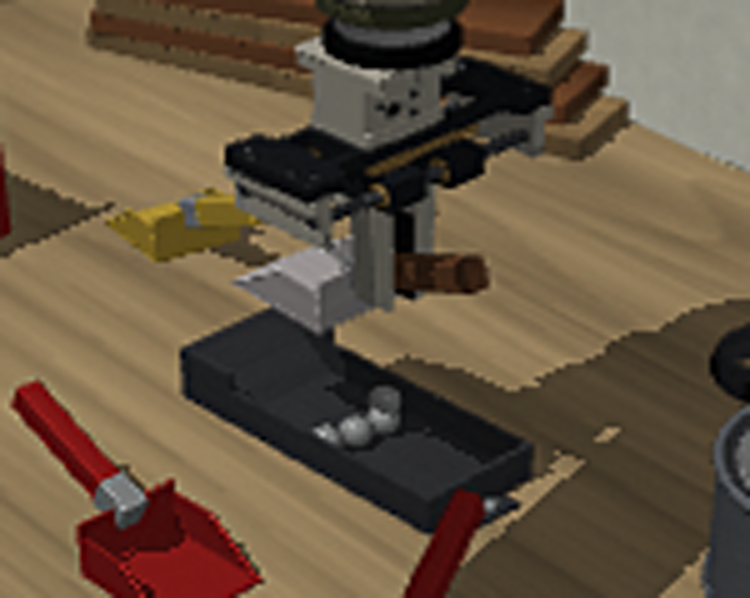

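The scoop slipped lip-down in the grip on lifting. In picture s5 (325-385, 390-435) balls are back in the tray, and the load reads as an empty scoop. None were spilled. The cure is to pinch nearer the pan, which halves the torque, re-gripping once the balls are herded. I've used all my pictures, so I'll locate balls from depth now.

```bash
cat >> h.py <<'E'
T0=np.array([500.7,217.6]); EX=np.array([-.0715,.9974]); EY=np.array([-.9974,-.0715])
def tray(p): d=np.atleast_2d(p)[:,:2]-T0; return np.c_[d@EX,d@EY]
def balls(cams=('side','top'),zc=14.5,rng=None,n=7):
    for c in cams:
        p,d=imaging.read_camera(c); m=imaging.camera_model(c); P=cloud(m,d).reshape(-1,3); P=P[~np.isnan(P[:,0])]
        t=tray(P); ok=(t[:,0]>-100)&(t[:,0]<120)&(abs(t[:,1])<42)&(P[:,2]>8)&(P[:,2]<45)
        Q=np.c_[t[ok],P[ok,2]]; out=[]
        G=[(x,y,z) for x in np.arange(-86,104,2) for y in np.arange(-30,31,2) for z in ((14.5,) if x<66 else (14.5,20,26))]
        G=np.array(G,float)
        D=np.linalg.norm(Q[None]-G[:,None],axis=2)
        S=((abs(D-10.5)<2)*1.).sum(1)-2*(D<7.5).sum(1)
        while len(out)<n:
            i=S.argmax()
            if S[i]<12: break
            out.append((*G[i].tolist(),int(S[i]))); S[np.linalg.norm(G-G[i],axis=1)<18]=0
        print(c,len(Q),'balls tray(x,y,z,score):',out)
def fit2(cam='side'):
    X,Y,Z,g=pitch(cam); from scipy.spatial import cKDTree
    k=(Z>-75)|(g[2]>0); pts=np.c_[X,Z]
    M=[]
    for x in np.arange(-38,39,2): M.append((x,0)); zt=30 if x<=-2 else 30-(x+2)*28/40; M+= [(x,z) for z in np.arange(0,zt,3)]
    M+=[(-38,z) for z in range(0,39,2)]
    c,sn=np.cos(np.radians(25)),np.sin(np.radians(25))
    M+=[(-38-t*c+w*sn,34+t*sn+w*c) for t in np.arange(0,101,3) for w in np.arange(-10,11,3)]
    M=np.array(M,float)-[-87,57]; r=[]
    for a in np.arange(-60,40,2):
        q=np.radians(a); W=np.c_[M[:,0]*np.cos(q)-M[:,1]*np.sin(q),M[:,0]*np.sin(q)+M[:,1]*np.cos(q)]
        d1,_=cKDTree(pts).query(W); d2,_=cKDTree(W).query(pts); r.append((np.minimum(d1,15).mean()+np.minimum(d2,15).mean(),a))
    print('pitch cands',[(round(x,2),int(a)) for x,a in sorted(r)[:4]])
E
python3 -c "
from h import *
balls(); fit2('side'); s=arm.read_state(); print(s['contact_force'],s['moment'],tray(s['tcp_pos']))"
```

```text
side 732 balls tray(x,y,z,score): [(-2.0, 8.0, 14.5, 27), (94.0, -30.0, 14.5, 25), (84.0, 10.0, 20.0, 22), (100.0, -4.0, 20.0, 22), (-4.0, -18.0, 14.5, 21), (80.0, -10.0, 20.0, 21), (76.0, -30.0, 20.0, 20)]
top 100 balls tray(x,y,z,score): []
pitch cands [(np.float64(13.57), 8), (np.float64(13.66), 10), (np.float64(13.8), 6), (np.float64(14.04), 12)]
[ 0.07614534  0.552794   -2.35646957] [-0.17361293  0.06905032 -0.02635142] [[-29.32264381   1.58122568]]
```

```bash

python3 -m pendant '[{"x":-2,"y":0,"z":0,"spin":0,"hand":1},{"x":-5,"y":0,"z":0.5,"spin":0,"hand":1},{"x":-8.3,"y":0,"z":1.5,"spin":0,"hand":1},{"x":-8.3,"y":0,"z":2,"spin":0,"hand":1},{"x":-8.3,"y":0,"z":2,"spin":0,"hand":1}]' 60
cat >> h.py <<'E'
def balls2(cam='side',thr=.6,save=None):
    p,d=imaging.read_camera(cam); m=imaging.camera_model(cam); P=cloud(m,d)
    out=[]
    for x in np.arange(-86,90,1.5):
        for y in np.arange(-30,30.1,1.5):
            for z in ((14.5,) if x<72 else (17,22,27)):
                w=np.array([*(T0+EX*x+EY*y),z]); u,v=proj(m,w)[0]; u0,v0=int(round(u)),int(round(v))
                Q=P[v0-4:v0+5,u0-4:u0+5].reshape(-1,3); yy,xx=np.mgrid[-4:5,-4:5]; k=(yy**2+xx**2<=12).ravel()
                D=np.linalg.norm(Q-w,axis=1); D[np.isnan(D)]=99
                T=np.array(m['world_from_camera'])[:3,3]; 
                g=p[v0-2:v0+3,u0-2:u0+3].mean()
                out.append((np.mean(np.exp(-((D[k]-10.5)/2.5)**2)),x,y,z,g))
    out.sort(reverse=True); keep=[]
    for o in out:
        if o[0]<thr: break
        if all(np.hypot(o[1]-q[1],o[2]-q[2])>17 for q in keep): keep.append(o)
    print(cam,[tuple(np.round(o,2).tolist()) for o in keep])
E
python3 -c "
from h import *
fit('side'); fit('top'); balls2('side'); balls2('top')
f=[arm.read_state()['contact_force'][2]]
print(f,tray(arm.read_state()['tcp_pos']))"
```

```text
clock: 12.7
tcp_pos: [507.1, 105.8, 104.8]
eef_rot: [0.682, 0.732, -0.0, -0.0]
contact_force: [0.6, 0.5, -1.0]
width: 15.6
gripper_force: 60.0
side pts 921 res 7.5 pitch 5.5 dx -25.7 dz 10.9 dy 2.9 grip [507. 106. 124.]
lip X 104 Zworld 90
heel X 28 Zworld 83
top pts 0 res nan pitch -45.0 dx 0.0 dz 0.0 dy 0.0 grip [507. 107. 124.]
lip X 48 Zworld -5
heel X -6 Zworld 49
side [(0.71, -3.5, 9.0, 14.5, 101.17), (0.68, -3.5, -13.5, 14.5, 107.88)]
top []
[np.float64(-2.7375729674729103)] [[-111.24931751    1.42763151]]h.py:55: RuntimeWarning: Mean of empty slice.
  dd,_=cKDTree(place(v)).query(pts); return np.minimum(dd,12).mean()
  ret = ret.dtype.type(ret / rcount)
```

```bash
sed -i "s/^def balls2(cam='side',thr=.6,save=None):/def balls2(cam='side',thr=.6,pd=None):/; s/^    p,d=imaging.read_camera(cam); m=imaging.camera_model(cam); P=cloud(m,d)\$/    p,d=pd if pd else imaging.read_camera(cam); m=imaging.camera_model(cam); P=cloud(m,d)/" h.py
cat >> h.py <<'E'
def force(n=10):
    F=[];M=[]
    for _ in range(n):
        s=arm.read_state(); F.append(s['contact_force']); M.append(s['moment']); imaging.read_camera('side')
    print('F',np.round(np.mean(F,0),2),'sd',np.round(np.std(F,0),2),'M',np.round(np.mean(M,0),3),'sd',np.round(np.std(M,0),3))
E
python3 -c "
from h import *
f=np.load('side0.npz'); balls2('side',.4,(f['p'],f['d']))
f=np.load('s5.npz'); balls2('side',.4,(f['p'],f['d']))
balls2('side',.4)
force()
"
```

```text
side [(0.66, -2.0, -21.0, 14.5, 67.25), (0.65, 31.0, 16.5, 14.5, 69.27), (0.64, 28.0, -22.5, 14.5, 64.31), (0.62, 88.0, -19.5, 22.0, 27.13), (0.61, -0.5, 16.5, 14.5, 69.6), (0.61, 64.0, -18.0, 14.5, 66.27), (0.56, 61.0, 18.0, 14.5, 105.45), (0.55, 89.5, 6.0, 17.0, 39.43), (0.47, -20.0, -16.5, 14.5, 30.92), (0.41, 58.0, -1.5, 14.5, 35.52)]
side [(0.68, -5.0, -13.5, 14.5, 98.55), (0.66, -3.5, 7.5, 14.5, 99.45), (0.65, 79.0, -15.0, 17.0, 41.25), (0.59, 85.0, 13.5, 22.0, 42.85), (0.49, 89.5, -30.0, 27.0, 40.68), (0.48, -11.0, -30.0, 14.5, 20.17), (0.46, -18.5, -3.0, 14.5, 49.44), (0.41, 10.0, -30.0, 14.5, 73.03)]
side [(0.72, -2.0, 7.5, 14.5, 115.61), (0.61, 83.5, -22.5, 17.0, 42.88), (0.6, -3.5, -13.5, 14.5, 107.71), (0.56, 82.0, 0.0, 17.0, 42.83), (0.48, -17.0, -1.5, 14.5, 50.44), (0.47, 80.5, 18.0, 22.0, 43.49), (0.42, -63.5, -30.0, 14.5, 21.95), (0.41, -17.0, 16.5, 14.5, 54.83)]
F [-0.14 -0.1  -2.5 ] sd [0.24 0.62 0.46] M [-0.169  0.017  0.004] sd [0.022 0.02  0.027]
```

```bash
cat >> h.py <<'E'
def panmap(a,dx,dz,dy,cam='side'):
    X,Y,Z,g=pitch(cam); q=np.radians(a); X,Z,Y=X-dx,Z-dz,Y-dy
    sx=X*np.cos(q)+Z*np.sin(q)-87; sz=-X*np.sin(q)+Z*np.cos(q)+57
    for y0 in range(-36,36,8):
        print('y%4d'%y0,' '.join('%4s'%('' if not (k:=(sx>=x0)&(sx<x0+8)&(Y>=y0)&(Y<y0+8)&(sz>-15)).any() else int(np.percentile(sz[k],90))) for x0 in range(-48,48,8)))
E
python3 -c "
from h import *
panmap(5.5,-25.7,10.9,2.9)
f=np.load('s1.npz')
"
```

```text
y -36   29   35   25   24   27   22   21   13    1    4    2     
y -28   25   32        18                                  0     
y -20   44   38                                       2    2     
y -12   26   43   44              1    3    1    2    3    1     
y  -4    3    7                   1    2    2    1    2    0     
y   4                             3    3    2    3    2    2     
y  12                             1    0    1    2    2    2     
y  20                            15    4    2    2    2    0     
y  28                            20   22    2
```

Depth shows the pan about 5° lip-up with a clear front. Averaged weight suggests about 3 balls are still against its back wall, and 2-3 are in the tray. The grip has slid nearer the pan, which is what I want. I'll land behind the loose balls, let the pan lie flat, push again, then tilt at full grip by pressing on the heel.

```bash

python3 -m pendant '[{"x":-0.6,"y":0.1,"z":1.5,"spin":0,"hand":1},{"x":-0.6,"y":0.1,"z":3.5,"spin":0,"hand":1},{"x":-0.6,"y":0.1,"z":5.5,"spin":0,"hand":1},{"x":-0.6,"y":0.1,"z":7.0,"spin":0,"hand":1},{"x":-0.6,"y":0.1,"z":7.2,"spin":0,"hand":1},{"x":-0.6,"y":0.1,"z":7.2,"spin":0,"hand":1}]' 60
python3 -m pendant '[{"x":0,"y":0,"z":0.1,"spin":0,"hand":1},{"x":0,"y":0,"z":0.2,"spin":0,"hand":1},{"x":0,"y":0,"z":0.3,"spin":0,"hand":1},{"x":0,"y":0,"z":0.3,"spin":0,"hand":1}]' 12
python3 -c "
from h import *
fit('side'); fit2(); balls2('side',.5); print(tray(arm.read_state()['tcp_pos']))
"
```

```text
clock: 14.25
tcp_pos: [508.6, 99.4, 33.1]
eef_rot: [0.682, 0.732, -0.0, 0.0]
contact_force: [0.2, 0.1, -2.7]
width: 15.4
gripper_force: 60.0
clock: 14.75
tcp_pos: [508.6, 99.7, 30.2]
eef_rot: [0.682, 0.732, 0.0, 0.0]
contact_force: [-0.1, 1.0, -2.1]
width: 16.0
gripper_force: 12.0
side pts 888 res 8.7 pitch -85.2 dx -0.8 dz 3.3 dy 1.4 grip [509. 100.  49.]
lip X -47 Zworld -77
heel X -53 Zworld -1
pitch cands [(np.float64(13.13), 10), (np.float64(13.24), 12), (np.float64(13.41), 8), (np.float64(13.73), 14)]
side [(0.64, 80.5, -4.5, 17.0, 42.87), (0.64, -2.0, 7.5, 14.5, 115.76), (0.63, 86.5, -30.0, 22.0, 42.6), (0.53, 79.0, 13.5, 17.0, 42.23)]
[[-118.19671562    0.54769982]]
```

```bash
sed -i 's/^def fit(cam=.side.):/def fit(cam="side",init=None,cap=12):/; s/np.minimum(dd,12).mean()/np.minimum(dd,cap).mean()/; s/    for a0 in (-45,-30,-15,0,15,30):/    for a0 in ((-45,-30,-15,0,15,30) if init is None else (-6,0,6,14,22)):/; s/minimize(cost,\[a0,0,0,0\]/minimize(cost,[a0]+list(init or (0,0,0))/' h.py
python3 -m pendant '[{"x":0,"y":0,"z":0.15,"spin":0,"hand":1},{"x":0,"y":0,"z":0.25,"spin":0,"hand":1},{"x":0,"y":0,"z":0.25,"spin":0,"hand":1}]' 12
python3 -c "
from h import *
fit('side',(-26,11,1),5); balls2('side',.5); force(4)
"
```

```text
clock: 15.28
tcp_pos: [508.5, 99.6, 27.5]
eef_rot: [0.682, 0.732, -0.0, -0.0]
contact_force: [-0.4, 0.2, -2.5]
width: 16.0
gripper_force: 12.0
side pts 849 res 4.0 pitch 4.8 dx -25.7 dz 11.9 dy 0.3 grip [509. 100.  47.]
lip X 104 Zworld 12
heel X 28 Zworld 6
side [(0.64, 89.5, -30.0, 27.0, 42.21), (0.64, 80.5, -4.5, 17.0, 42.84), (0.62, -2.0, 7.5, 14.5, 114.77), (0.54, 83.5, 18.0, 22.0, 43.37), (0.52, 71.5, -30.0, 14.5, 39.71)]
F [ 0.13 -0.36 -2.73] sd [0.5  0.44 0.51] M [-0.189  0.045  0.005] sd [0.033 0.039 0.016]
```

```bash

python3 -m pendant '[{"x":0,"y":0,"z":0,"spin":0,"hand":1},{"x":0,"y":0,"z":0,"spin":0,"hand":1},{"x":0,"y":0,"z":0.1,"spin":0,"hand":1}]' 4
python3 -c "
from h import *
fit('side',(-26,11,1),5); balls2('side',.5); force(4)
"
```

```text
clock: 15.95
tcp_pos: [508.6, 99.4, 26.9]
eef_rot: [0.682, 0.732, 0.0, 0.0]
contact_force: [-0.1, -2.5, 4.7]
width: 16.1
gripper_force: 4.0
side pts 839 res 4.0 pitch 3.2 dx -27.1 dz 14.3 dy 0.1 grip [509.  99.  46.]
lip X 101 Zworld 10
heel X 25 Zworld 6
side [(0.63, -2.0, 7.5, 14.5, 115.87), (0.59, 88.0, -3.0, 22.0, 43.61), (0.58, 79.0, 13.5, 17.0, 42.16), (0.56, 83.5, -27.0, 17.0, 42.75)]
F [-0.25 -2.06  4.72] sd [0.29 0.54 0.78] M [-0.561  0.235  0.024] sd [0.035 0.023 0.034]
```

```bash

python3 -m pendant '[{"x":0,"y":0,"z":-0.1,"spin":0,"hand":1},{"x":0,"y":0,"z":-0.25,"spin":0,"hand":1},{"x":0,"y":0,"z":-0.4,"spin":0,"hand":1},{"x":0,"y":0,"z":-0.4,"spin":0,"hand":1}]' 3
python3 -c "
from h import *
fit('side',(-26,11,1),5); balls2('side',.5); force(4)
"
```

```text
clock: 16.75
tcp_pos: [508.5, 99.8, 30.7]
eef_rot: [0.681, 0.732, 0.0, -0.0]
contact_force: [0.3, 0.6, -2.2]
width: 15.6
gripper_force: 3.0
side pts 883 res 4.1 pitch -0.2 dx -24.4 dz 14.3 dy 0.8 grip [509. 100.  50.]
lip X 100 Zworld 6
heel X 24 Zworld 7
side [(0.69, -3.5, 7.5, 14.5, 101.4), (0.59, 77.5, -22.5, 17.0, 42.44), (0.58, 85.0, -4.5, 22.0, 43.55), (0.56, 85.0, 13.5, 22.0, 43.6)]
F [ 0.18  0.79 -1.68] sd [0.53 0.62 0.11] M [0.079 0.099 0.025] sd [0.038 0.028 0.034]
```

```bash

python3 -m pendant '[{"x":0,"y":0,"z":0,"spin":0,"hand":1},{"x":0.3,"y":0,"z":0,"spin":0,"hand":1},{"x":1.1,"y":0,"z":0,"spin":0,"hand":1},{"x":2.1,"y":0,"z":0,"spin":0,"hand":1},{"x":3.2,"y":0,"z":0,"spin":0,"hand":1},{"x":4.3,"y":0,"z":0.1,"spin":0,"hand":1},{"x":5.4,"y":0,"z":0.2,"spin":0,"hand":1},{"x":6.5,"y":0,"z":0.25,"spin":0,"hand":1},{"x":7.4,"y":0,"z":0.25,"spin":0,"hand":1},{"x":7.8,"y":0,"z":0.25,"spin":0,"hand":1}]' 30
python3 -c "
from h import *
fit('side',(-25,14,1),5); balls2('side',.5); force(4);print(tray(arm.read_state()['tcp_pos']))
"
```

```text
clock: 18.3
tcp_pos: [503.4, 177.3, 28.6]
eef_rot: [0.682, 0.732, 0.0, 0.001]
contact_force: [0.7, -10.0, 9.8]
width: 15.8
gripper_force: 30.0
side pts 762 res 3.9 pitch 0.4 dx -25.4 dz 14.2 dy 0.6 grip [503. 178.  48.]
lip X 100 Zworld 6
heel X 24 Zworld 5
side [(0.61, 89.5, 9.0, 27.0, 42.44), (0.57, 58.0, 6.0, 14.5, 68.44), (0.52, -24.5, 9.0, 14.5, 58.53)]
F [ 1.02 -4.03  8.64] sd [0.29 0.49 0.7 ] M [-0.85   0.03  -0.068] sd [0.02  0.023 0.025]
[[-40.03569104   0.20246038]]
```

```bash

python3 -m pendant '[{"x":0.3,"y":0,"z":-0.1,"spin":0,"hand":1},{"x":0.7,"y":0,"z":-0.1,"spin":0,"hand":1},{"x":1.1,"y":0,"z":-0.1,"spin":0,"hand":1},{"x":1.4,"y":0,"z":-0.05,"spin":0,"hand":1},{"x":1.4,"y":0,"z":-0.05,"spin":0,"hand":1}]' 60
python3 -c "
from h import *
fit('side',(-25,14,1),5); balls2('side',.5); force(2);print(tray(arm.read_state()['tcp_pos']))
X,Y,Z,g=pitch()
panmap(0,-25.4,14.2,.6)
"
```

```text
clock: 19.23
tcp_pos: [501.9, 191.8, 28.6]
eef_rot: [0.681, 0.732, -0.0, -0.0]
contact_force: [0.9, -2.2, 2.2]
width: 15.8
gripper_force: 60.0
side pts 769 res 3.9 pitch 0.6 dx -25.2 dz 14.4 dy 0.2 grip [502. 192.  48.]
lip X 100 Zworld 6
heel X 24 Zworld 6
side [(0.58, 70.0, 0.0, 14.5, 76.91), (0.53, -9.5, 12.0, 14.5, 66.29)]
F [-0.8  -1.83  1.9 ] sd [0.38 0.25 0.12] M [-0.309  0.103 -0.053] sd [0.038 0.008 0.018]
[[-25.81824176   0.61123388]]
y -36   32   36   27   28   26   29   24        23   26   26     
y -28   27   36                                 22   25   24     
y -20   24   34        17                            22   25   25
y -12    1   43   42                        5    5   23   25   25
y  -4    1    9                        5    4    2   19   16     
y   4    0    5                        2    1   14   16   12   11
y  12    1                             3    3    2    5          
y  20    7    0                        4    1    3    1    0     
y  28    0    0                       17   17   13
```

```bash

python3 -m pendant '[{"x":0.4,"y":0,"z":0.1,"spin":0,"hand":1},{"x":0.7,"y":0,"z":0.3,"spin":0,"hand":1},{"x":1.0,"y":0,"z":0.5,"spin":0,"hand":1},{"x":1.3,"y":0,"z":0.7,"spin":0,"hand":1},{"x":1.6,"y":0,"z":0.9,"spin":0,"hand":1},{"x":1.6,"y":0,"z":0.9,"spin":0,"hand":1}]' 60
python3 -c "
from h import *
fit('side',(-25,14,1),5); force(3);print(tray(arm.read_state()['tcp_pos']))
"
```

```text
clock: 20.27
tcp_pos: [501.5, 199.3, 23.0]
eef_rot: [0.684, 0.729, -0.001, 0.002]
contact_force: [-7.0, -31.2, 58.4]
width: 15.5
gripper_force: 60.0
side pts 642 res 4.0 pitch 0.9 dx -33.5 dz 19.6 dy 0.5 grip [501. 199.  42.]
lip X 92 Zworld 6
heel X 16 Zworld 5
F [ -6.51 -31.26  57.82] sd [0.1  0.36 0.64] M [-6.399  1.572  0.212] sd [0.021 0.005 0.012]
[[-18.25483698   0.57703834]]
```

```bash

python3 -m pendant '[{"x":-0.6,"y":0,"z":-0.4,"spin":0,"hand":1},{"x":-0.5,"y":0,"z":-0.5,"spin":0,"hand":1},{"x":0,"y":0,"z":-0.9,"spin":0,"hand":1},{"x":0.5,"y":0,"z":-1.35,"spin":0,"hand":1},{"x":1.0,"y":0,"z":-1.8,"spin":0,"hand":1},{"x":1.6,"y":0,"z":-2.3,"spin":0,"hand":1},{"x":1.6,"y":0,"z":-2.3,"spin":0,"hand":1}]' 60
python3 -c "
from h import *
fit('side',(-33,19,1),5); balls2('side',.5); force(3);print(tray(arm.read_state()['tcp_pos']))
panmap(0,-33,19.6,.6)
"
```

```text
clock: 21.35
tcp_pos: [499.7, 222.3, 42.4]
eef_rot: [0.682, 0.732, -0.001, 0.001]
contact_force: [-0.5, -9.1, 3.0]
width: 15.7
gripper_force: 60.0
side pts 812 res 4.0 pitch 0.3 dx -32.7 dz 20.3 dy 0.0 grip [500. 222.  61.]
lip X 93 Zworld 25
heel X 17 Zworld 25
side []
F [ 0.42 -8.41  3.09] sd [0.24 0.25 1.01] M [-1.818e+00 -1.000e-03 -3.800e-02] sd [0.015 0.007 0.043]
[[4.71919053 0.74039865]]
y -36        25   21   28   27   26   24   19   22   28   27     
y -28   12   27        20                       25   29          
y -20        23                                 16   17   22     
y -12    4   12   40                             4   19   23   19
y  -4    6   -1                        1    3   12   16   18     
y   4         0                        4    4   11    8    7   11
y  12    7    9                        5    1    4    3          
y  20         4                        1         2   16          
y  28                                           10   17   16
```

```bash

python3 -m pendant '[{"x":0,"y":0,"z":0,"spin":0,"hand":1},{"x":0,"y":0,"z":0.5,"spin":0,"hand":1},{"x":-0.1,"y":0,"z":1.0,"spin":0,"hand":1},{"x":-0.1,"y":0,"z":1.5,"spin":0,"hand":1},{"x":-0.2,"y":0,"z":1.9,"spin":0,"hand":1},{"x":-0.2,"y":0,"z":1.9,"spin":0,"hand":1}]' 25
python3 -c "
from h import *
fit('side',(-33,19,1),5); balls2('side',.5); force(2);print(tray(arm.read_state()['tcp_pos']))
panmap(10,-33,19.6,.6)
"
```

```text
clock: 22.4
tcp_pos: [499.6, 219.9, 22.9]
eef_rot: [0.682, 0.731, -0.001, 0.0]
contact_force: [-0.3, -9.5, 2.4]
width: 16.2
gripper_force: 25.0
side pts 641 res 4.0 pitch -4.5 dx -68.4 dz 24.1 dy 0.7 grip [500. 220.  42.]
lip X 52 Zworld -1
heel X -24 Zworld 5
side []
F [ 0.24 -9.59  0.99] sd [0.34 0.09 0.25] M [-1.941 -0.032 -0.003] sd [0.026 0.014 0.012]
[[2.43714669 0.90105088]]
y -36    6   24   22   24   23   21   15    9                  13
y -28    4                  17   20   18         3    3    3   11
y -20    4        18   18   16   19              0    1    2    7
y -12    4             18   18                   1    0    3    1
y  -4   -2             16   17             -1    0   -1          
y   4                  17   17   17   13                         
y  12   -9                  17   17   18                         
y  20   -7                            17                         
y  28
```

```bash

python3 -m pendant '[{"x":0,"y":0,"z":0,"spin":0,"hand":1},{"x":0,"y":0,"z":0,"spin":0,"hand":1},{"x":-0.3,"y":0,"z":-0.3,"spin":0,"hand":1},{"x":-0.4,"y":0,"z":-0.9,"spin":0,"hand":1},{"x":-0.4,"y":0,"z":-2,"spin":0,"hand":1},{"x":-0.4,"y":0,"z":-4,"spin":0,"hand":1},{"x":-0.4,"y":0,"z":-7,"spin":0,"hand":1},{"x":-0.4,"y":0,"z":-10,"spin":0,"hand":1},{"x":-0.4,"y":0,"z":-12,"spin":0,"hand":1},{"x":-0.4,"y":0,"z":-12,"spin":0,"hand":1}]' 60
python3 -c "
from h import *
fit('side',(-33,19,1),5); balls2('side',.5); force(6)
panmap(12,-33,19.6,.6)
"
```

```text
clock: 23.9
tcp_pos: [500.8, 218.2, 145.4]
eef_rot: [0.681, 0.732, 0.002, 0.0]
contact_force: [0.1, -0.4, -4.3]
width: 15.8
gripper_force: 60.0
side pts 351 res 2.6 pitch 11.9 dx -38.0 dz 14.3 dy 1.3 grip [500. 218. 163.]
lip X 96 Zworld 147
heel X 22 Zworld 132
side [(0.6, 85.0, 1.5, 17.0, 42.04), (0.6, 88.0, -19.5, 22.0, 42.27), (0.58, 71.5, -28.5, 14.5, 39.33)]
F [-0.12  0.17 -4.07] sd [0.38 0.41 0.37] M [-0.225  0.043  0.005] sd [0.035 0.017 0.027]
y -36   22   21   20   22   21   16   10    6    0   -4          
y -28    6                  18   17                  -3          
y -20    8        14   13   15   15             -5   -4          
y -12    2        14   17   16                  -4   -4          
y  -4   -4        10   16   14        -4        -3   -2          
y   4                  14   13         7   -4   -3   -4          
y  12                       13   17   13   13   -3   -6          
y  20   -7                        9   15                         
y  28
```

Weight (about 4.1 N) and an empty tray floor agree that all six balls are in the scoop at about 12° lip-up. I'm carrying it smoothly over to the basket, ending behind its rim.

```bash

python3 -m pendant '[{"x":-0.4,"y":0,"z":-0.5,"spin":0,"hand":1},{"x":-1.1,"y":0,"z":-1,"spin":0,"hand":1},{"x":-2.1,"y":0,"z":-1.5,"spin":0,"hand":1},{"x":-3.5,"y":0,"z":-2,"spin":0,"hand":1},{"x":-5.3,"y":-0.1,"z":-2.5,"spin":0,"hand":1},{"x":-7.5,"y":-0.1,"z":-3,"spin":0,"hand":1},{"x":-10.2,"y":-0.2,"z":-3,"spin":0,"hand":1},{"x":-13.4,"y":-0.3,"z":-3,"spin":0,"hand":1},{"x":-17,"y":-0.4,"z":-3,"spin":0,"hand":1},{"x":-21,"y":-0.5,"z":-3,"spin":0,"hand":1}]' 60
python3 -m pendant '[{"x":-4,"y":0,"z":0,"spin":0,"hand":1},{"x":-8,"y":-0.1,"z":0,"spin":0,"hand":1},{"x":-12,"y":-0.2,"z":0,"spin":0,"hand":1},{"x":-16,"y":-0.3,"z":0,"spin":0,"hand":1},{"x":-20,"y":-0.4,"z":0,"spin":0,"hand":1},{"x":-24,"y":-0.5,"z":0,"spin":0,"hand":1},{"x":-28,"y":-0.6,"z":0,"spin":0,"hand":1},{"x":-32,"y":-0.7,"z":0,"spin":0,"hand":1},{"x":-35.5,"y":-0.8,"z":0,"spin":0,"hand":1},{"x":-38.5,"y":-0.9,"z":0,"spin":0,"hand":1}]' 60
python3 -m pendant '[{"x":-2.6,"y":0,"z":0,"spin":0,"hand":1},{"x":-4.9,"y":0,"z":0,"spin":0,"hand":1},{"x":-6.7,"y":0,"z":0,"spin":0,"hand":1},{"x":-8,"y":0,"z":0,"spin":0,"hand":1},{"x":-8.8,"y":0,"z":0,"spin":0,"hand":1},{"x":-9.2,"y":0,"z":0,"spin":0,"hand":1},{"x":-9.3,"y":0,"z":0,"spin":0,"hand":1},{"x":-9.3,"y":0,"z":0,"spin":0,"hand":1}]' 60
python3 -c "
from h import *
need([535.5,-469,80],4.1)
fit('side',(-36,17,1),5);fit('top',(-36,17,1),5); force(4)
panmap(12,-35,18,.6,'top')
for cam in ('top','side'):
    m=imaging.camera_model(cam); p,d=imaging.read_camera(cam); q=cloud(m,d).reshape(-1,3); q=q[~np.isnan(q[:,0])]
    b=q[(abs(q[:,0]-527)<60)&(abs(q[:,1]+350)<60)]; r=b[(b[:,2]>50)&(b[:,2]<63)]; w=b[(b[:,2]>88)&(b[:,2]<136)]
    print(cam,cv2.minEnclosingCircle(r[:,:2].astype(np.float32)),w.min(0),w.max(0))
"
```

```text
clock: 25.6
tcp_pos: [510.0, 5.3, 173.9]
eef_rot: [0.682, 0.732, 0.0, 0.0]
contact_force: [1.3, -0.5, -3.3]
width: 15.4
gripper_force: 60.0
clock: 26.85
tcp_pos: [527.0, -380.0, 173.8]
eef_rot: [0.682, 0.731, -0.0, 0.0]
contact_force: [0.5, 1.4, -3.8]
width: 15.7
gripper_force: 60.0
clock: 27.85
tcp_pos: [535.2, -469.3, 173.6]
eef_rot: [0.681, 0.732, 0.0, -0.0]
contact_force: [-0.4, -0.3, -5.0]
width: 15.9
gripper_force: 60.0
now [ 535.2 -469.3  173.6] yaw 4.1 | x 0.03 y 0.03 z 9.36 spin 0.000
side pts 1285 res 2.9 pitch 12.3 dx -34.1 dz 12.3 dy -0.0 grip [ 535. -469.  193.]
lip X 100 Zworld 176
heel X 26 Zworld 160
top pts 1248 res 3.2 pitch 10.8 dx -35.2 dz 13.9 dy 0.1 grip [ 535. -469.  193.]
lip X 98 Zworld 174
heel X 24 Zworld 160
F [-0.21  0.13 -4.05] sd [0.45 0.51 0.83] M [-0.236  0.025 -0.   ] sd [0.038 0.008 0.017]
y -36   12   24   23   22   22   22   16   14    6   -2   -2     
y -28   15   25   13   12   13   16   15    4   -3   -3   -4     
y -20   18   24   17   14   13   14   13    1   -2   -3   -5     
y -12   13   36   36   16   16   13   -4   -4   -2   -3   -2     
y  -4    9   37   36   15   17   13   -3   -2   -3   -3   -2     
y   4   18   37   34   14   12    8   -2    7   -4   -3   -3     
y  12   17   25   15   13   16   14   14   14   10   -3   -2     
y  20   17   20        11   16   15   15   16   12   -4   -3     
y  28   14   25   24   24   24   22   17   12    6   -2   -4     
top ((528.4317626953125, -348.7510681152344), 51.51736831665039) [ 516.45969899 -358.55062986   91.48818672] [ 537.31665879 -339.32568635  132.20571584]
side ((526.61865234375, -351.4310607910156), 52.59466552734375) [ 513.54717452 -363.4366935    88.55832112] [ 535.23717624 -340.80380885  131.83335219]
```

```bash

python3 -m pendant '[{"x":0,"y":0,"z":0.6,"spin":0,"hand":1},{"x":0,"y":0,"z":1.8,"spin":0,"hand":1},{"x":0,"y":0,"z":3.6,"spin":0,"hand":1},{"x":0,"y":0,"z":5.6,"spin":0,"hand":1},{"x":0,"y":0,"z":7.6,"spin":0,"hand":1},{"x":0,"y":0,"z":9.2,"spin":0,"hand":1},{"x":0,"y":0,"z":10.2,"spin":0,"hand":1},{"x":0,"y":0,"z":10.7,"spin":0,"hand":1},{"x":0,"y":0,"z":10.7,"spin":0,"hand":1}]' 60
python3 -c "
from h import *
fit('top',(-35,14,0),5); force(4)
for cam in ('top',):
    m=imaging.camera_model(cam); p,d=imaging.read_camera(cam); q=cloud(m,d).reshape(-1,3); q=q[~np.isnan(q[:,0])]
    b=q[(abs(q[:,0]-527)<60)&(abs(q[:,1]+350)<60)]; w=b[(b[:,2]>95)&(b[:,2]<136)]
    print(cam,w.min(0),w.max(0))
"
```

```text
clock: 29.42
tcp_pos: [535.1, -470.0, 66.6]
eef_rot: [0.682, 0.732, -0.0, 0.0]
contact_force: [0.3, 0.6, -4.2]
width: 15.5
gripper_force: 60.0
top pts 1948 res 4.3 pitch 11.0 dx -34.2 dz 13.4 dy -0.0 grip [ 535. -470.   86.]
lip X 99 Zworld 67
heel X 25 Zworld 53
F [ 0.05  0.27 -4.49] sd [0.46 0.42 0.33] M [-0.244  0.067  0.006] sd [0.018 0.051 0.04 ]
top [ 516.3809862  -358.76898367   95.59038184] [ 537.66755476 -339.07158473  131.72878113]
```

```bash

python3 -m pendant '[{"x":0,"y":0,"z":0.1,"spin":0,"hand":1},{"x":0,"y":0,"z":0.1,"spin":0,"hand":1},{"x":0,"y":0,"z":0.1,"spin":0,"hand":1}]' 7
python3 -c "
from h import *
fit('top',(-35,14,0),5); force(3)
"
python3 -m pendant '[{"x":0,"y":0,"z":0,"spin":0,"hand":1},{"x":0,"y":0,"z":0,"spin":0,"hand":1},{"x":0,"y":0,"z":0,"spin":0,"hand":1}]' 5
python3 -c "
from h import *
fit('top',(-35,14,0),5); force(3)
"
```

```text
clock: 30.1
tcp_pos: [535.3, -470.2, 66.0]
eef_rot: [0.682, 0.732, -0.0, 0.0]
contact_force: [0.2, -1.2, -0.9]
width: 15.7
gripper_force: 7.0
top pts 1924 res 4.3 pitch 6.8 dx -33.4 dz 16.3 dy -0.0 grip [ 535. -470.   85.]
lip X 97 Zworld 59
heel X 22 Zworld 50
F [ 0.6  -1.68 -0.23] sd [0.32 0.26 0.33] M [-0.241 -0.013 -0.036] sd [0.031 0.027 0.01 ]
clock: 30.68
tcp_pos: [535.2, -470.2, 65.8]
eef_rot: [0.682, 0.732, -0.0, 0.0]
contact_force: [0.9, -2.1, 0.2]
width: 15.6
gripper_force: 5.0
top pts 1913 res 4.3 pitch 5.3 dx -33.2 dz 19.0 dy -0.0 grip [ 535. -470.   85.]
lip X 97 Zworld 59
heel X 21 Zworld 52
F [ 1.05 -2.45  0.41] sd [0.5  0.52 0.23] M [-0.584 -0.119 -0.055] sd [0.046 0.012 0.024]
```

```bash

python3 -m pendant '[{"x":0.1,"y":0,"z":-0.3,"spin":0,"hand":1},{"x":0.3,"y":0,"z":-0.6,"spin":0,"hand":1},{"x":0.5,"y":0,"z":-0.9,"spin":0,"hand":1},{"x":0.7,"y":0,"z":-1.2,"spin":0,"hand":1},{"x":0.9,"y":0,"z":-1.5,"spin":0,"hand":1},{"x":1.1,"y":0,"z":-1.75,"spin":0,"hand":1},{"x":1.1,"y":0,"z":-1.75,"spin":0,"hand":1}]' 6
python3 -c "
from h import *
fit('top',(-33,18,0),5); force(3)
panmap(-8,-33,18,0,'top')
"
```

```text
clock: 31.75
tcp_pos: [534.3, -458.6, 83.3]
eef_rot: [0.681, 0.732, 0.0, -0.0]
contact_force: [0.3, 0.2, -0.9]
width: 15.7
gripper_force: 6.0
top pts 1949 res 4.3 pitch -6.3 dx -31.6 dz 23.1 dy -0.0 grip [ 534. -459.  102.]
lip X 86 Zworld 55
heel X 11 Zworld 63
F [-0.58 -0.09 -1.23] sd [0.67 0.12 0.6 ] M [0.086 0.141 0.013] sd [0.033 0.026 0.036]
y -36        31   35   38   35   35   34   30   24   16   13   -7
y -28        17    7    8   10   25   28   28   12   32   30   23
y -20        17    9    9    9   27   31   28   22   31   31   29
y -12        40   49    9    9   20   29   27   27   30   25   83
y  -4        49   49    8    9   14   26   27   31   31   18   85
y   4        49   49   11   10   30   32   30   29   29        84
y  12        10    9    9    9   25   29   26   31   30        24
y  20        10    8    9    9   10   11   10   29   32   26   27
y  28        14   35   35   35   36   33   28   25   17   13   24
```

```bash

python3 -m pendant '[{"x":0,"y":0,"z":-0.3,"spin":0,"hand":1},{"x":0,"y":0,"z":-0.6,"spin":0,"hand":1},{"x":0,"y":0,"z":-0.9,"spin":0,"hand":1},{"x":0,"y":0,"z":-0.9,"spin":0,"hand":1}]' 6
python3 -c "
from h import *
fit('top',(-32,22,0),5); force(3)
panmap(-12,-32,22,0,'top')
"
```

```text
clock: 32.5
tcp_pos: [534.4, -459.1, 92.6]
eef_rot: [0.682, 0.732, 0.0, 0.0]
contact_force: [0.9, -0.3, -1.8]
width: 15.7
gripper_force: 6.2
top pts 2003 res 3.9 pitch -8.2 dx -30.0 dz 22.8 dy -0.0 grip [ 534. -459.  111.]
lip X 86 Zworld 60
heel X 10 Zworld 71
F [-0.62 -0.24 -1.44] sd [0.14 0.3  0.47] M [-0.109  0.04   0.01 ] sd [0.021 0.017 0.028]
y -36        16   33   36   35   37   30   30   22   19   12    1
y -28        15    7    8    8    9    8    9   10   11   12     
y -20        19    9    8    8   10    9   11   10   11   12     
y -12        30   46    7    8    9   10    9    8   11   11   82
y  -4        49   47    6    8    9    9   11   12   10   11   83
y   4        51   48    7    9    9   10   11   10   12        82
y  12        18    7    7    7    9    9    9   11   13          
y  20        17    6    7    7    9   11   10   12   11   11     
y  28        17   32   33   34   34   33   26   21   16   12  -13
```

The pan is empty and the weight reads as the empty scoop. I'll withdraw, and check the balls.

```bash

python3 -m pendant '[{"x":0,"y":0,"z":0,"spin":0,"hand":1},{"x":0,"y":0,"z":-1.5,"spin":0,"hand":1},{"x":-1,"y":0,"z":-3,"spin":0,"hand":1},{"x":-4,"y":0,"z":-3.5,"spin":0,"hand":1},{"x":-7.5,"y":0,"z":-3,"spin":0,"hand":1},{"x":-10.5,"y":0,"z":0,"spin":0,"hand":1},{"x":-10.5,"y":0,"z":3,"spin":0,"hand":1},{"x":-10.5,"y":0,"z":5,"spin":0,"hand":1},{"x":-10.5,"y":0,"z":5.4,"spin":0,"hand":1}]' 40
cat > bk.py <<'E'
from h import *
def basket():
    for cam in ('top','side'):
        m=imaging.camera_model(cam); p,d=imaging.read_camera(cam); P=cloud(m,d); q=P.reshape(-1,3); q=q[~np.isnan(q[:,0])]
        b=q[(abs(q[:,0]-527)<75)&(abs(q[:,1]+350)<75)]; r=b[(b[:,2]>50)&(b[:,2]<64)]; w=b[(b[:,2]>100)&(b[:,2]<125)]
        print(cam,'rim',cv2.minEnclosingCircle(r[:,:2].astype(np.float32)),'grip',w.min(0),w.max(0))
        if cam=='top':
            c=cv2.minEnclosingCircle(r[:,:2].astype(np.float32))[0]
            i=b[np.hypot(b[:,0]-c[0],b[:,1]-c[1])<44]; print('inside zs hist',np.histogram(i[:,2],[-5,2,8,14,20,26,32,38,50,65])[0])
            for x0 in range(480,576,8): print(x0,' '.join('%4s'%('' if not (k:=(b[:,0]>=x0)&(b[:,0]<x0+8)&(b[:,1]>=y0)&(b[:,1]<y0+8)).any() else int(np.median(b[k,2]))) for y0 in range(-404,-296,8)))
        print('balls seen',[(round(r['confidence'],2),np.round(np.array(r['bbox'])*[640,400,640,400]).tolist()) for r in imaging.look_for('ball1_center',cam)])
basket()
E
python3 -c "
from bk import *
fit('top',(-30,22,0),5); balls2('top',.5); balls2('side',.5)"
```

```text
clock: 33.88
tcp_pos: [541.6, -563.2, 37.4]
eef_rot: [0.681, 0.732, 0.0, -0.001]
contact_force: [-0.7, 0.2, -1.5]
width: 15.9
gripper_force: 40.2
top rim ((528.4862060546875, -348.4520568847656), 51.53817367553711) grip [ 516.3213948  -352.10700058  100.07639003] [ 537.07620403 -338.58105294  124.90658451]
inside zs hist [ 90 169  74 117 138  22  23  27  10]
480   -1    0    0    0   56   19   31    0   31    3    0    1   -1   -1
488    0    1   55   43   30   16   15        -1    1   32    0    0    0
496        57   43   11   17   21   14   20   23   22   -1   24    0   -1
504        48   17    4   21   22    4   16   21   20         0   31   -1
512   58   36    6    5   11    4   96  100    5    3        -1   31   -1
520   57   24    7   23   23   14   71   76    5    2             23    0
528   56   38    5   20   22  128  128   98    3    5   13   -1   24    1
536   55   57             17    9   19   19   17   22   20   -3   17   -1
544        56             23   16   22   22   18   20   21    0   28   -1
552        54   35   18    6    2   19    6    5   11    7   20    0   -2
560             48   33   15    8    7    6    9   37   25    0   -1    0
568             55   55   49   36   43   36   46   23    0   -2    0    0
balls seen []
side rim ((525.8480224609375, -351.2863464355469), 52.79164505004883) grip [ 512.68759042 -364.17579158  100.30082867] [ 528.47088438 -342.76233109  124.90610812]
balls seen [(0.53, [256.0, 176.0, 73.0, 51.0])]
top pts 1683 res 3.7 pitch -8.3 dx -31.0 dz 23.1 dy 0.0 grip [ 542. -564.   59.]
lip X 84 Zworld 7
heel X 9 Zworld 18
top [(0.67, 88.0, 1.5, 27.0, 42.79), (0.64, 89.5, 25.5, 27.0, 35.36), (0.62, 83.5, -18.0, 22.0, 42.39), (0.6, 71.5, 6.0, 14.5, 45.12), (0.53, -6.5, -9.0, 14.5, 47.48), (0.52, -54.5, 25.5, 14.5, 40.55)]
side [(0.62, 80.5, -30.0, 17.0, 45.16), (0.58, 85.0, -4.5, 22.0, 46.55), (0.56, 83.5, 13.5, 22.0, 46.44)]
```

Six ball tops show at about 22 mm in the basket, and the tray is empty. Laying the scoop flat on the bench.

```bash

python3 -m pendant '[{"x":0,"y":0,"z":0,"spin":0,"hand":1},{"x":0,"y":0,"z":0.4,"spin":0,"hand":1},{"x":0,"y":0,"z":0.8,"spin":0,"hand":1},{"x":0,"y":0,"z":1.1,"spin":0,"hand":1},{"x":0,"y":0,"z":1.4,"spin":0,"hand":1},{"x":0,"y":0,"z":1.4,"spin":0,"hand":1}]' 8
python3 -c "
from h import *
fit('top',(-31,22,0),5); force(2)"
```

```text
clock: 34.98
tcp_pos: [541.6, -563.5, 23.7]
eef_rot: [0.682, 0.732, 0.0, -0.0]
contact_force: [0.8, -0.3, -1.7]
width: 16.1
gripper_force: 8.0
top pts 1540 res 3.5 pitch -3.5 dx -31.0 dz 20.9 dy -0.0 grip [ 542. -563.   43.]
lip X 90 Zworld -1
heel X 14 Zworld 4
F [-0.99 -0.33 -1.84] sd [0.13 0.02 0.15] M [-0.07   0.047  0.054] sd [0.01  0.015 0.028]
```

```bash

python3 -m pendant '[{"x":0,"y":0,"z":0.3,"spin":0,"hand":1},{"x":0,"y":0,"z":0.3,"spin":0,"hand":0.6},{"x":0,"y":0,"z":0.3,"spin":0,"hand":0.6},{"x":0,"y":0,"z":-3,"spin":0,"hand":0.6},{"x":0,"y":0,"z":-8,"spin":0,"hand":0.5},{"x":2,"y":0,"z":-13,"spin":0,"hand":0.4},{"x":7,"y":0,"z":-14,"spin":0,"hand":0.4},{"x":13,"y":0,"z":-14,"spin":0,"hand":0.4},{"x":18.5,"y":0,"z":-14,"spin":0,"hand":0.4},{"x":21.4,"y":0.1,"z":-14,"spin":0,"hand":0.4}]' 3
python3 -m pendant '[{"x":0,"y":0,"z":0,"spin":0,"hand":0.4},{"x":0,"y":0,"z":0,"spin":0,"hand":0.4}]' 3
python3 -c "
from h import *
need([527,-350,91])
for cam in ('top','side'):
    m=imaging.camera_model(cam); p,d=imaging.read_camera(cam); q=cloud(m,d).reshape(-1,3); q=q[~np.isnan(q[:,0])]
    b=q[(abs(q[:,0]-541)<60)&(q[:,1]>-660)&(q[:,1]<-450)&(q[:,2]>5)&(q[:,2]<120)]; print(cam,'scoop',b.min(0),b.max(0))
"
```

```text
clock: 36.38
tcp_pos: [527.6, -346.8, 164.5]
eef_rot: [0.681, 0.733, 0.001, -0.0]
contact_force: [-0.1, 0.4, 0.3]
width: 55.8
gripper_force: 0.0
clock: 36.62
tcp_pos: [527.7, -351.2, 164.6]
eef_rot: [0.682, 0.732, -0.0, 0.001]
contact_force: [0.4, -0.3, -0.6]
width: 55.5
gripper_force: 0.0
now [ 527.7 -351.2  164.6] yaw 4.04 | x 0.13 y -0.06 z 7.35 spin 0.000
top scoop [ 499.58053528 -617.56841968    5.11551587] [ 552.68096319 -515.44883522   76.16175389]
side scoop [ 482.96571175 -645.97690717    5.01658916] [ 576.7077865  -484.32902746   88.3857742 ]
```

```bash

python3 -m pendant '[{"x":0.1,"y":0,"z":2,"spin":0,"hand":0.4},{"x":0.1,"y":0,"z":4.5,"spin":0,"hand":0.4},{"x":0.1,"y":0,"z":6.5,"spin":0,"hand":0.4},{"x":0.1,"y":0,"z":7.3,"spin":0,"hand":0.4},{"x":0.1,"y":0,"z":7.3,"spin":0,"hand":0.6},{"x":0.1,"y":0,"z":7.3,"spin":0,"hand":0.8},{"x":0.1,"y":0,"z":7.3,"spin":0,"hand":1},{"x":0.1,"y":0,"z":7.3,"spin":0,"hand":1},{"x":0.1,"y":0,"z":7.3,"spin":0,"hand":1}]' 60
python3 -m pendant '[{"x":0,"y":0,"z":-0.5,"spin":0,"hand":1},{"x":0,"y":0,"z":-1.5,"spin":0,"hand":1},{"x":0,"y":0,"z":-3.5,"spin":0,"hand":1},{"x":0,"y":0,"z":-6.5,"spin":0,"hand":1},{"x":0,"y":0,"z":-10,"spin":0,"hand":1},{"x":0,"y":0,"z":-13,"spin":0,"hand":1},{"x":0,"y":0,"z":-13.5,"spin":0,"hand":1},{"x":0,"y":0,"z":-13.5,"spin":0,"hand":1}]' 60
python3 -c "
from h import *
need([608,-80,226]); force(4)
for cam in ('top','side'):
    m=imaging.camera_model(cam); p,d=imaging.read_camera(cam); q=cloud(m,d).reshape(-1,3); q=q[~np.isnan(q[:,0])]
    t=np.array(arm.read_state()['tcp_pos']); b=q[(abs(q[:,0]-t[0])<70)&(abs(q[:,1]-t[1])<70)&(q[:,2]>170)&(q[:,2]<205)]
    print(cam,'rim',cv2.minEnclosingCircle(b[:,:2].astype(np.float32)),b[:,2].max())
    a=q[(abs(q[:,0]-t[0])<80)&(abs(q[:,1]-t[1])<80)&(q[:,2]>-5)&(q[:,2]<110)]; print(' bench below',np.histogram(a[:,2],[-5,5,9,30,100,110])[0])
    b=q[(q[:,0]>480)&(q[:,0]<720)&(q[:,1]>-190)&(q[:,1]<30)&(q[:,2]>90)&(q[:,2]<105)]; print('can',cv2.minEnclosingCircle(b[:,:2].astype(np.float32)),b.min(0),b.max(0))
"
```

```text
clock: 37.85
tcp_pos: [527.6, -349.2, 91.6]
eef_rot: [0.682, 0.732, 0.0, 0.0]
contact_force: [-0.1, 1.0, 3.0]
width: 21.3
gripper_force: 60.0
clock: 38.85
tcp_pos: [527.2, -348.7, 225.7]
eef_rot: [0.682, 0.732, 0.0, -0.0]
contact_force: [0.2, -0.1, -4.0]
width: 21.4
gripper_force: 60.0
now [ 527.2 -348.7  225.7] yaw 4.08 | x 26.23 y 9.97 z -0.02 spin 0.000
F [ 0.14  0.23 -4.53] sd [0.23 0.49 0.48] M [-0.059  0.063  0.007] sd [0.017 0.007 0.015]
top rim ((527.8796997070312, -347.0319519042969), 51.73230743408203) 204.94623145338983
 bench below [2549    7    0    0    0]
can ((608.3345947265625, -78.32669067382812), 83.23774719238281) [ 526.57711727 -160.44630974   90.00916414] [689.4943524    4.48255079  99.98875537]
side rim ((525.3701782226562, -351.6089172363281), 52.53544235229492) 204.54221263378406
 bench below [3359    8    0    0    0]
can ((607.5784912109375, -80.92042541503906), 85.3291244506836) [ 525.10468542 -164.7582816    90.02087822] [688.59492236   2.02962986 100.34696993]
```

```bash

python3 -m pendant '[{"x":0.8,"y":0.3,"z":0,"spin":0,"hand":1},{"x":2.9,"y":1.1,"z":0,"spin":0,"hand":1},{"x":6,"y":2.3,"z":0,"spin":0,"hand":1},{"x":10,"y":3.8,"z":0,"spin":0,"hand":1},{"x":14.5,"y":5.5,"z":0,"spin":0,"hand":1},{"x":19,"y":7.2,"z":0,"spin":0,"hand":1},{"x":22.7,"y":8.6,"z":0,"spin":0,"hand":1},{"x":25.2,"y":9.6,"z":0,"spin":0,"hand":1},{"x":26.3,"y":10,"z":0,"spin":0,"hand":1},{"x":26.3,"y":10,"z":0,"spin":0,"hand":1}]' 60
python3 -m pendant '[{"x":0,"y":0,"z":0.8,"spin":0,"hand":1},{"x":0,"y":0,"z":2,"spin":0,"hand":1},{"x":0,"y":0,"z":3.4,"spin":0,"hand":1},{"x":0,"y":0,"z":4.6,"spin":0,"hand":1},{"x":0,"y":0,"z":5.2,"spin":0,"hand":1},{"x":0,"y":0,"z":5.4,"spin":0,"hand":1},{"x":0,"y":0,"z":5.4,"spin":0,"hand":1}]' 60
python3 -c "
from h import *
need([608.5,-79,171.6]); force(3)"
```

```text
clock: 40.4
tcp_pos: [608.5, -78.5, 226.1]
eef_rot: [0.681, 0.732, -0.0, -0.0]
contact_force: [-0.2, -0.3, -4.1]
width: 21.0
gripper_force: 60.0
clock: 41.28
tcp_pos: [608.7, -79.8, 172.3]
eef_rot: [0.682, 0.732, 0.0, 0.0]
contact_force: [0.2, 0.8, -4.8]
width: 21.3
gripper_force: 60.0
now [608.7 -79.8 172.3] yaw 4.06 | x 0.08 y -0.02 z 0.07 spin 0.000
F [-0.12  0.63 -4.14] sd [0.46 0.42 0.62] M [-0.091  0.065  0.027] sd [0.013 0.037 0.053]
```

Centred and just above the seat, so pressing down now.

```bash

python3 -m pendant '[{"x":0,"y":0,"z":0.3,"spin":0,"hand":1},{"x":0,"y":0,"z":0.8,"spin":0,"hand":1},{"x":0,"y":0,"z":1.3,"spin":0,"hand":1},{"x":0,"y":0,"z":1.8,"spin":0,"hand":1},{"x":0,"y":0,"z":2.3,"spin":0,"hand":1},{"x":0,"y":0,"z":2.8,"spin":0,"hand":1},{"x":0,"y":0,"z":3.1,"spin":0,"hand":1},{"x":0,"y":0,"z":3.1,"spin":0,"hand":1}]' 60
python3 -c "
from h import *
need([608.5,-79,141.6]); force(3)"
```

```text
clock: 42.42
tcp_pos: [609.0, -79.8, 141.9]
eef_rot: [0.682, 0.732, 0.0, 0.0]
contact_force: [-3.6, 0.6, 11.3]
width: 21.1
gripper_force: 60.0
now [609.  -79.8 141.9] yaw 4.07 | x 0.08 y -0.04 z 0.03 spin 0.000
F [-3.23  0.75 11.34] sd [0.45 0.27 0.18] M [ 0.088  0.771 -0.001] sd [0.009 0.046 0.003]
```

```bash

python3 -m pendant '[{"x":0,"y":-0.1,"z":0.2,"spin":0,"hand":1},{"x":0,"y":-0.1,"z":0.4,"spin":0,"hand":1},{"x":0,"y":-0.1,"z":0.4,"spin":0,"hand":1}]' 60
python3 -c "
from h import *
need([608.5,-79,141.6]); force(3)
for cam in ('top','side'):
    m=imaging.camera_model(cam); p,d=imaging.read_camera(cam); q=cloud(m,d).reshape(-1,3); q=q[~np.isnan(q[:,0])]
    r=np.hypot(q[:,0]-608.3,q[:,1]+79); b=q[(r<56)&(q[:,2]>99)&(q[:,2]<118)]; print(cam,'basket rim',cv2.minEnclosingCircle(b[:,:2].astype(np.float32)) if len(b) else None,np.percentile(b[:,2],[5,50,95]) if len(b) else '')
    k=q[(r>58)&(r<75)&(q[:,2]<95)&(q[:,2]>30)]; print(' ring lip z',np.percentile(k[:,2],[5,50,95]))
"
```

```text
clock: 42.95
tcp_pos: [609.2, -79.9, 141.3]
eef_rot: [0.682, 0.732, 0.002, 0.001]
contact_force: [-9.7, 3.0, 41.9]
width: 21.2
gripper_force: 60.1
now [609.2 -79.9 141.3] yaw 4.05 | x 0.09 y -0.06 z -0.03 spin 0.000
F [-9.29  3.14 42.28] sd [0.62 0.31 0.3 ] M [ 0.517  2.618 -0.026] sd [0.025 0.015 0.026]
top basket rim ((639.1959228515625, -48.692596435546875), 25.333454132080078) [ 99.62183494 106.43919563 109.38677295]
 ring lip z [55.07946888 60.07443869 63.70770843]
side basket rim ((608.3925170898438, -84.01649475097656), 52.449249267578125) [ 99.75470831 105.43478931 110.45087536]
 ring lip z [55.53739908 62.1970012  92.8730334 ]
```

On the stop: 0.6 mm of travel raised the force to 42 N. I'll ease to a moderate hold, then hand in.

```bash

python3 -m pendant '[{"x":0,"y":0,"z":-0.15,"spin":0,"hand":1},{"x":0,"y":0,"z":-0.15,"spin":0,"hand":1},{"x":0,"y":0,"z":-0.15,"spin":0,"hand":1}]' 60
python3 -c "
from h import *
need([608.5,-79,141.6]); force(3)"
```

```text
clock: 43.58
tcp_pos: [609.0, -79.9, 141.4]
eef_rot: [0.682, 0.732, 0.002, 0.001]
contact_force: [-5.8, 2.4, 28.3]
width: 21.4
gripper_force: 60.0
now [609.  -79.9 141.4] yaw 4.06 | x 0.09 y -0.04 z -0.02 spin 0.000
F [-5.53  2.36 28.04] sd [0.21 0.45 0.25] M [ 0.334  1.606 -0.   ] sd [0.017 0.007 0.018]
```

```bash
python3 -c "
from station import finish_job
print(finish_job())"
```

```text
the job is handed in; nothing more can be done
None
```

I handed the job in at about 44 s: depth and weight readings put all six balls in the basket, the scoop lies on the bench, and the basket is seated in the ring, pressed to its stop and still gripped at about 28 N. I had no pictures left to confirm this by eye, and I did not re-measure the jar, cage and spanner at the end.

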